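# Hang the rinsed basket to drip behind the keeper

## Robot

A 6-joint arm with a two-finger parallel gripper is mounted at the origin on the work surface. World frame = base frame: x ahead of the robot, y to its left, z up, the work surface at z = 0. Lengths are in mm, angles in rad, forces in N, time in s.
With the tool pointing down it reaches from about 400 to 925 mm from the base axis. Payload 12.5 kg.
Tool frame: the origin (TCP) lies midway between the tips of the shut fingers; the grasp point (between the pads) lies 19 mm behind it; z points along the fingers, y is the direction in which the jaws open and shut (so a half turn about z gives the same grasp; the last joint's range is limited). The gripper opens to 95 mm and grips with 3 to 60 N. Pads are 20 mm wide; open, the fingers measure 119 mm over their backs; the gripper's body (75 mm by 180 mm) begins 59 mm behind the grasp point.
Start: joints at [1.236, 0.491, 1.559, -0, 1.092, -0.106], TCP at [141.738, 608.737, 182.561] pointing down, gripper open.
Joint ranges: [-3.1, 3.1], [-0.84, 2.19], [0.05, 2.79], [-1.13, 4.28], [0.06, 2.93], [-2.69, 2.69]. Speed limits (rad/s): [2.22, 2.22, 2.79, 3.14, 3.14, 3.14].

## Interface

Orientations are given as [roll, pitch, yaw] about the fixed x, y, z axes, in that order (R = Rz(yaw) Ry(pitch) Rx(roll)).
In Python, from cell import env, eyes, job_done, boxes_of, regions_of gives the robot as it stands.
- The arm moves only by the tool send_rows, never from a script. Its argument "plan" is text: rows parted by semicolons, each of 5 numbers parted by spaces: the shift along the tool's x, y, z in mm, then the turn about the tool's z in rad, then the finger opening in mm, from 0 to 95.1. In form: x y z roll gripper; .... A call has 1 to 8 rows; each row shifts and turns the pose as measured when the row begins, along the tool's axes as they then stand; what a row does not reach is not made up. A row lasts 1/10 s, in which the tool goes at most 50 mm and 8.59 degrees, less where a joint would pass 70% of its speed; a pose out of reach is approached as far as the arm can. A call with a gripper value outside its range is refused whole. The fingers move at their own pace and stop on an object; the grip force is fixed at half the most. Time passes only in rows, so rows that do not move let the fingers close. It gives the time, the measured TCP pose, the force and the opening at its end, in the units of the state.
- env.state(): the state, without advancing time (a new reading comes with each control period).
- eyes.read_camera(name): name is "scene" or "side" or "wrist"; returns a dict with "image" (400x640x3 uint8, red, green, blue), "vertical_fov" (degrees; the focal length in pixels is half the picture's height over the tangent of half this angle, whatever the lens; pixels are square), "cx", "cy" (the principal point, pixels), "extrinsics" (4x4, takes a point from camera to world coordinates). Camera axes: x right, y up, looking along -z (the intrinsics and any distortion apply to the point x, -y, -z); pixel columns grow to the right and rows downward; lengths in mm; the calibration is good to about 2 mm. The wrist camera is an equidistant fisheye: a pixel r from the principal point sees the ray r / f radians off the axis. A picture is of the moment at which its call begins. There is no depth.
- job_done(): hands the job in, once; it reports no verdict.
Trained networks look in a picture, given as the dict that the camera call returned (one of the last four; its "shot" number tells which), for a name from the list of things; names that differ only in an ending like _2 or _b are one class to them, and where a whole thing is asked for, a point or a joint stands for the part that bears it (a point fixed in the world has none). Each returns a list of dicts, best first, with "confidence" (0 to 1); they miss things now and then, are a little off and sometimes report something else, mostly with a low value. They report only what shows in the picture. A call takes as long as a camera call. They do not tell look-alikes from the thing itself.
- boxes_of(target, picture): "bbox" ([left, top, width, height] in pixels, round what is visible of it).
- regions_of(target, picture): "pixels" (400x640 bool, what is visible of it) and "bbox" ([left, top, width, height] in pixels, round what is visible of it).
The state is a dict: "t": time; "joints": joint angles; "qvel": joint speeds; "tau": joint torques, N m; "eef_pos": TCP position; "tcp_rot": TCP orientation; "ft_force": force on the tool from outside, world axes, zero at the start; "moment": the same for the moment, N m; "opening": opening from 0.0 (shut) to 1.0 (fully open).
Only numpy, scipy, OpenCV 4.12 (cv2) and the standard library are available. Lean on these libraries where they do the work, as an engineer would, in place of code of your own. Each camera call takes 0.05 s, during which the arm holds its last target.

## Task

Push the white drip tray fully home into the corner of the drip rack, square and flush against both the back fence and the side fence. Then hang the green-handled basket, with the bangle still in it, by its eye on the rack's peg above the tray, far enough in that the red drop keeper falls shut behind the eye. Let go so that it hangs freely, and leave the blue-handled basket, the brush and the beaker where they are.

Things in the scene. Friction and masses are not known exactly. Their poses are not given: they have to be found in the camera images.
- rack: Drip rack, fixed: plywood splash panel 236 mm wide, 275 high, with two aluminium fences 24 mm high at its foot making a square corner. Origin: on the bench where the two fence faces meet. y points out of the panel, along the peg; z up. Back fence face: y = 0, to x = -204 mm (panel face at y = -12). Side fence face: x = 0, to y = 158 mm. The tray belongs at x < 0, y > 0.
- peg_seat (a point): Where the eye should hang: top of the peg, at rack x -65, y 45, z 229 mm; axes as the rack's. The peg is a level 8 mm steel rod (axis 225 mm above the bench) out along rack +y to y = 78 mm, where it turns up. The eye threads it along rack -y, its flat plane square to the peg. Only the tray below stands within 80 mm either side of it.
- peg_tip (a point): Top of the peg's upturned end, rack x -65, y 87, z 237 mm (highest point 238 mm; the end reaches out to y = 89 mm). The eye's top bar must pass above it.
- upper_end (a point): Outer end of the rack's upper arm, a steel bar 10 mm wide, 8 mm high, straight above the peg: rack x -65, y 93, z 261 mm (underside 257, top 265 mm). The eye's top bar must pass below it, a gripper's fingers either side of it.
- keeper (a joint): Red drop keeper: steel flap 18 x 31 mm, 20 g, pivoted near the upper arm's end (rack y 89, z 261 mm). 0 = shut: it hangs leaning 22 degrees in, edge against the inside of the peg's upturn; it cannot swing out. Grows (rad, to 1.75) as it swings in and up. The eye pushed in lifts it (under 1 N); it falls shut by its weight once the eye rests on the peg with the bar's middle inside rack y = 60 mm.
- keeper_edge (a point): Middle of the keeper's free lower edge; shut, in rack axes x = -65, y = 77, z = 232 mm.
- tray: White plastic drip tray, loose, open, about 350 g, 130 mm (x) by 150 mm (y) outside, 26 mm high, walls 4 mm. Origin: centre of its underside. It starts on the bench 20 to 55 mm out of the corner in each direction and a little crooked. When home its axes are parallel to the rack's and its centre lies at rack x = -65, y = +75 mm.
- tray_corner (a point): Outside lower corner of the tray at tray x = +65, y = -75 mm: the corner that goes into the rack's fence corner (coincides with the rack's origin when home).
- basket: Basket to hang: slotted steel cup 72 mm across, 48 high, loose, 170 g, upright on the bench. Strap bail 78 mm wide along its x up to 98 mm, then a green stem and green eye. The eye, in the basket's x-z plane, is 44 mm wide, 125 to 173 mm above the base, 8 mm thick (y); opening 30 x 34 mm (132 to 166 mm). Pinch it across the 44 mm. Symmetrical: either way round will do. Origin: centre of underside.
- basket_eye (a point): Middle of the underside of the top bar of the green basket's eye (166 mm above the basket's base): the place that rests on the peg.
- bangle: Brass bangle, loose, 58 mm across, 10 mm high, 30 g, lying in the green basket. Origin: centre of its underside.
- spare: Bystander: empty basket of the same shape with a blue stem and eye, loose. Origin: centre of its underside.
- brush: Bystander: brass-wire brush with a wooden back, 210 by 36 mm, 28 mm high, loose, bristles down. Origin: centre of its underside, x along its length.
- beaker: Bystander: glass beaker, 72 mm across, 90 mm high, loose. Origin: centre of its underside.
There are look-alikes about, which are no part of the job. Of the things that look like the tray, take the one that is farthest from the robot's base at the start.

How it is judged (in metres and radians):
On the way, in this order (a step that is already met when the one before it is completed fails the run):
1. the drip tray stands square and flush in the rack's fence corner (x of tray_corner in the frame of rack above -0.003 m and y of tray_corner in the frame of rack below 0.003 m and angle between the x axis of tray and the x axis of rack, either way round below 0.025 rad and height (world z) of tray below 0.006 m), for 0.2 s.
2. the green basket's eye is on the peg and the keeper has fallen shut behind it (y of basket_eye in the frame of rack between 0 and 0.074 m and x of basket_eye in the frame of rack between -0.082 and -0.048 m and z of basket_eye in the frame of rack between 0.222 and 0.245 m and value of joint keeper below 0.15 rad), for 0.2 s.
At the end, for the whole second after the job is handed in: Tray flat and square (0.025 rad) in the corner, within 3 mm of both fences. Green basket free, still (under 0.15 m/s), upright within 0.2 rad, its eye bar on the peg (6 mm in height, 12 mm sideways), 0 to 74 mm out from the back fence, keeper shut (under 0.15 rad). Bangle in the basket (all of step 1 and angle between tray's own z axis and vertical below 0.03 rad and y of basket_eye in the frame of rack between 0 and 0.074 m and x of basket_eye in the frame of rack between -0.077 and -0.053 m and z of basket_eye in the frame of rack between 0.223 and 0.235 m and value of joint keeper below 0.15 rad and angle between basket's own z axis and vertical below 0.2 rad and linear speed of basket below 0.15 m/s and z of bangle in the frame of basket between -0.005 and 0.035 m and horizontal distance between bangle and basket below 0.03 m); the robot touches nothing.
It fails at once if the blue-handled basket is displaced more than 30 mm (distance of spare from where it was at the start of the episode above 0.03 m).
It fails at once if the brush is displaced more than 30 mm (distance of brush from where it was at the start of the episode above 0.03 m).
It fails at once if the beaker is displaced more than 30 mm (distance of beaker from where it was at the start of the episode above 0.03 m).
It also fails if it takes over 72 s, if anything falls off the work surface, if the arm or the gripper's body presses on something with over 40 N, if the wrist force passes 120 N, or if a joint passes its speed limit or range.

## Working session

There is one attempt and no reset: what is moved stays moved. The work goes in short steps, Python scripts to look and compute and a tool call to move; the robot and the scene stay as the last step left them, time stands still between calls to the robot, and variables do not carry over. Pictures are saved under pics/ and viewed, and the job is handed in when it is done.

Besides the shell and the picture viewer there is one more tool, called in YAML: its name, and indented under it one key for each argument. send_rows: Moves the arm, as the interface text tells. Its arguments: {"type":"object","properties":{"plan":{"type":"string"}},"required":["plan"]}

```bash
ls; mkdir -p pics
python3 - <<'E'
from cell import env, eyes
import cv2, numpy as np
print(env.state())
for n in ("scene","side","wrist"):
    p=eyes.read_camera(n)
    cv2.imwrite(f"pics/{n}0.png",p["image"][:,:,::-1])
    print(n,{k:v for k,v in p.items() if k!="image"})
E
```

```text
pics
{'t': 0.0, 'joints': array([ 1.23637190e+00,  4.91543834e-01,  1.55949618e+00, -2.83785553e-05,
        1.09174456e+00, -1.05590968e-01]), 'qvel': array([-0.00014054,  0.00034353,  0.0003455 , -0.00272769,  0.000792  ,
       -0.00077262]), 'tau': array([ 1.09577456e-05, -6.12644291e+01, -2.58168054e+01,  6.92742504e-02,
        4.83084284e-02, -6.82182963e-05]), 'eef_pos': array([141.65072863, 608.40949198, 181.95546797]), 'tcp_rot': array([-3.14040472e+00, -1.00594165e-04,  2.91277223e+00]), 'ft_force': array([-0.34994201, -0.85650616, -0.00962418]), 'moment': array([-0.04481339,  0.05385977,  0.00259536]), 'opening': 0.9995836242859575}
scene {'vertical_fov': 42.97599032302033, 'cx': 316.23864235137944, 'cy': 197.4175928279838, 'extrinsics': array([[ 8.75798447e-01, -3.97565127e-01,  2.73713446e-01,
         7.78841515e+02],
       [ 4.82456342e-01,  7.03891806e-01, -5.21317756e-01,
        -5.77873378e+02],
       [ 1.45931077e-02,  5.88624069e-01,  8.08275167e-01,
         1.08454928e+03],
       [ 0.00000000e+00,  0.00000000e+00,  0.00000000e+00,
         1.00000000e+00]])
[... 230 characters left out ...]
92827692e-01,  7.53200783e-01,
         7.63122679e+02],
       [ 2.14544389e-02,  7.81654790e-01,  6.23342199e-01,
         7.98107886e+02],
       [ 0.00000000e+00,  0.00000000e+00,  0.00000000e+00,
         1.00000000e+00]]), 'shot': 2}
wrist {'vertical_fov': 65.70646984690485, 'cx': 319.90144950450707, 'cy': 206.39807886201396, 'extrinsics': array([[ 2.27707651e-01, -9.40948091e-01, -2.50531266e-01,
         7.06350894e+01],
       [ 9.73729126e-01,  2.19802928e-01,  5.94833005e-02,
         6.25104535e+02],
       [-9.03192357e-04, -2.57494393e-01,  9.66279370e-01,
         3.84382069e+02],
       [ 0.00000000e+00,  0.00000000e+00,  0.00000000e+00,
         1.00000000e+00]]), 'shot': 3}
```

View pics/scene0.png

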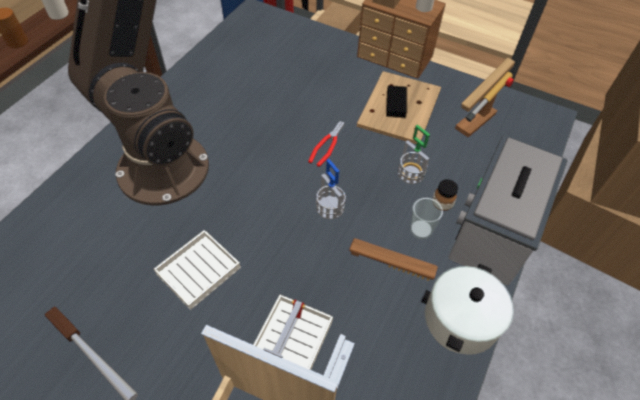

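View pics/side0.png

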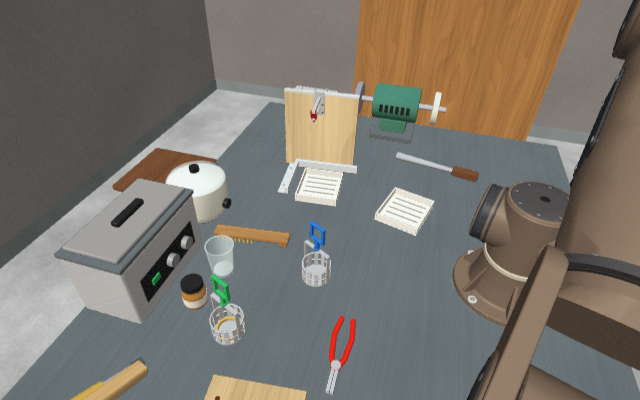

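View pics/wrist0.png

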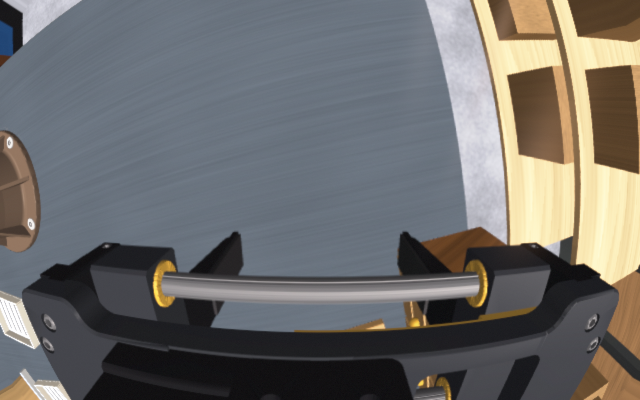

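Candidates: tray by the rack, scene (293,330), versus look-alike tray at scene (197,268). Basket: green at scene (412,165), versus blue at (330,200). The rack tray is the far one. Next I'll check close crops.

```bash
cat > h.py <<'E'
import numpy as np, cv2
def K(p):
    h=p["image"].shape[0]; f=h/2/np.tan(np.radians(p["vertical_fov"])/2); return f,p["cx"],p["cy"]
def proj(p,P):
    P=np.atleast_2d(P); E=p["extrinsics"]; c=(P-E[:3,3])@E[:3,:3]; f,cx,cy=K(p)
    if p.get("fish"):
        x,y,z=c[:,0],-c[:,1],-c[:,2]; r=np.hypot(x,y); th=np.arctan2(r,z); return np.c_[cx+f*th*x/r,cy+f*th*y/r]
    return np.c_[cx+f*c[:,0]/-c[:,2], cy-f*c[:,1]/-c[:,2]]
def ray(p,uv):
    f,cx,cy=K(p); u,v=uv; 
    if p.get("fish"):
        x,y=(u-cx)/f,(v-cy)/f; th=np.hypot(x,y); s=np.sin(th)/max(th,1e-9); d=np.array([x*s,-y*s,-np.cos(th)])
    else: d=np.array([(u-cx)/f,-(v-cy)/f,-1.])
    d=p["extrinsics"][:3,:3]@d; return p["extrinsics"][:3,3],d/np.linalg.norm(d)
def onz(p,uv,z):
    o,d=ray(p,uv); return o+d*(z-o[2])/d[2]
def tri(obs):
    A=np.zeros((3,3));b=np.zeros(3)
    for p,uv in obs:
        o,d=ray(p,uv); M=np.eye(3)-np.outer(d,d); A+=M;b+=M@o
    X=np.linalg.solve(A,b); return X
def crop(p,name,x0,y0,w,h,s,marks=()):
    im=p["image"][:,:,::-1].copy()
    im=cv2.resize(im[y0:y0+h,x0:x0+w],None,fx=s,fy=s,interpolation=cv2.INTER_CUBIC)
    for m in marks: cv2.circle(im,(int((m[0]-x0+.5)*s),int((m[1]-y0+.5)*s)),3,(0,0,255),-1)
    for g in range((x0+19)//20*20,x0+w,20): cv2.putText(im,str(g),(int((g-x0+.5)*s),10),0,.35,(0,255,255),1); cv2.line(im,(int((g-x0+.5)*s),12),(int((g-x0+.5)*s),18),(0,255,255),1)
    for g in range((y0+19)//20*20,y0+h,20): cv2.putText(im,str(g),(0,int((g-y0+.5)*s)),0,.35,(0,255,255),1); cv2.line(im,(24,int((g-y0+.5)*s)),(30,int((g-y0+.5)*s)),(0,255,255),1)
    cv2.imwrite(name,im)
E
python3 - <<'E'
from cell import env, eyes, boxes_of, regions_of
from h import *
import pickle
for n in ("scene","side"):
    p=eyes.read_camera(n); pickle.dump(p,open(f"{n}.pkl","wb"))
    for t in ("rack","tray","basket","spare","keeper","bangle","brush","beaker"):
        print(n,t,[(np.round(b["bbox"]).astype(int).tolist(),round(b["confidence"],2)) for b in boxes_of(t,p)[:3]])
p=pickle.load(open("scene.pkl","rb"))
crop(p,"pics/sc_rack.png",190,280,180,120,4.4)
crop(p,"pics/sc_bas.png",300,110,160,120,5)
p=pickle.load(open("side.pkl","rb"))
crop(p,"pics/si_rack.png",265,75,110,140,4.2)
crop(p,"pics/si_bas.png",190,210,160,140,4.2)
E
```

```text
scene rack [([200, 301, 157, 99], 0.96)]
scene tray [([156, 232, 85, 76], 0.92), ([257, 292, 75, 79], 0.68)]
scene basket [([400, 127, 27, 60], 0.65)]
scene spare [([318, 160, 26, 58], 0.58)]
scene keeper []
scene bangle []
scene brush [([350, 238, 85, 44], 0.65)]
scene beaker [([409, 200, 32, 41], 0.71)]
side rack [([283, 89, 80, 106], 0.69)]
side tray [([376, 189, 58, 49], 0.8), ([295, 167, 50, 40], 0.77)]
side basket [([210, 275, 34, 73], 0.91), ([278, 88, 83, 105], 0.24)]
side spare [([305, 222, 30, 64], 0.86)]
side keeper [([279, 88, 81, 103], 0.24)]
side bangle [([217, 315, 16, 26], 0.55), ([214, 220, 74, 27], 0.35)]
side brush [([215, 225, 76, 24], 0.92)]
side beaker [([206, 235, 28, 40], 0.67)]
```

View pics/sc_rack.png

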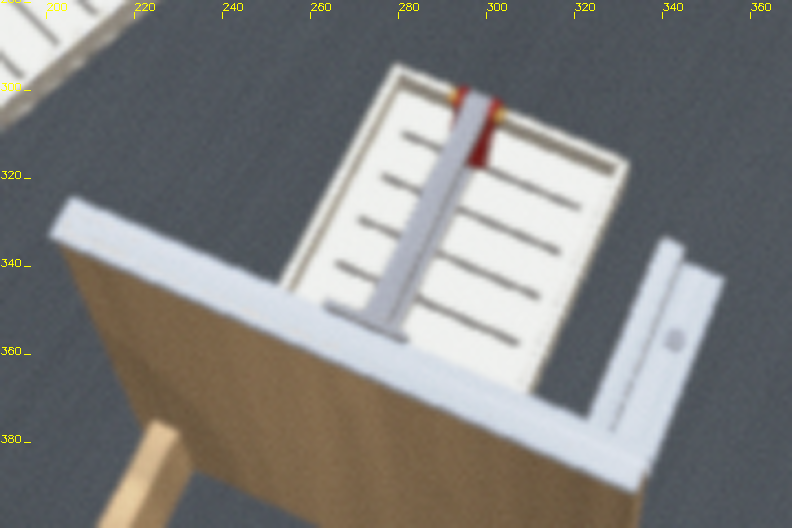

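View pics/si_rack.png

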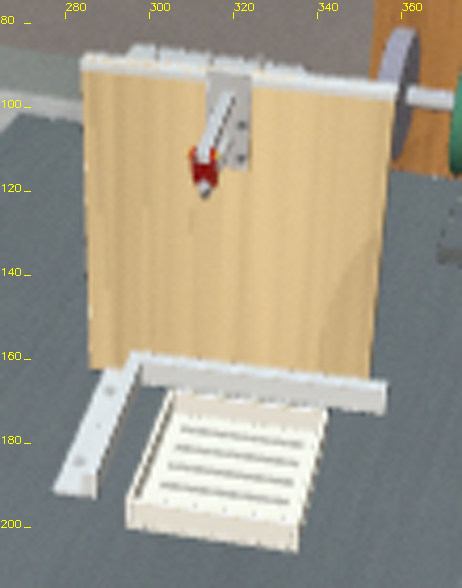

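View pics/sc_bas.png

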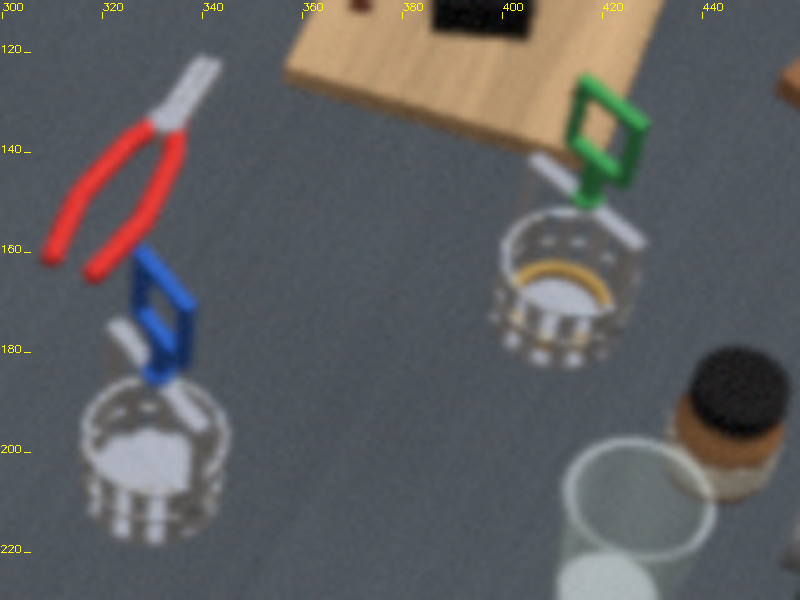

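View pics/si_bas.png

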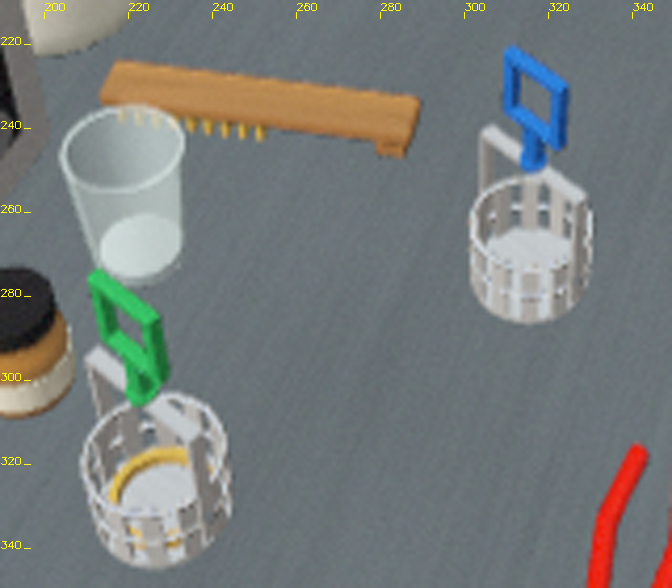

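```bash
cat > fit1.py <<'E'
from h import *
import pickle
from scipy.optimize import least_squares
sc=pickle.load(open("scene.pkl","rb")); si=pickle.load(open("side.pkl","rb"))
def S(a,b,x0=190,y0=280,s=4.4): return (x0+a/s-.5,y0+b/s-.5)
def D(a,b,x0=265,y0=75,s=4.2): return (x0+a/s-.5,y0+b/s-.5)
def T(v,P):
    c,s=np.cos(v[2]),np.sin(v[2]); P=np.asarray(P,float); return np.c_[v[0]+c*P[:,0]-s*P[:,1],v[1]+s*P[:,0]+c*P[:,1],P[:,2]]
def fit(obs,v0,name):
    f=lambda v: np.concatenate([(proj(p,T(v,[P]))[0]-uv) for p,uv,P in obs])
    r=min((least_squares(f,[v0[0],v0[1],a],loss="soft_l1",x_scale=[10,10,.1]) for a in np.arange(-3,3.2,.7)),key=lambda r:r.cost)
    print(name,np.round(r.x,3)); print(np.round(r.fun.reshape(-1,2),1).tolist()); return r.x
rack=[(si,D(83,70),(32,-12,275)),(si,D(393,97),(-204,-12,275)),(si,D(386,384),(-204,0,24)),(si,D(142,362),(0,0,24)),(si,D(97,473),(0,158,24)),
(sc,S(663,238),(0,158,24)),(sc,S(70,198),(-204,-12,275)),(sc,S(652,467),(32,-12,275)),(sc,S(480,95),(-65,93,265))]
c=onz(sc,S(520,360),0)
R=fit(rack,c,"rack")
tray=[(sc,S(397,65),(-65,75,26)),(sc,S(629,162),(65,75,26)),(si,D(127,498),(65,75,26)),(si,D(298,527),(-65,75,26)),(si,D(328,408),(-65,-75,26)),(si,D(172,393),(65,-75,26))]
t=fit(tray,c,"tray")
def B(a,b): return S(a,b,300,110,5)
def G(a,b): return D(a,b,190,210,4.2)
for n,pts in (("green",[(B(585,75),G(162,318)),(B(648,122),G(92,270)),(B(630,186),G(107,340)),(B(570,140),G(168,375))]),("blue",[(B(138,245),G(567,88)),(B(193,302),G(510,48)),(B(187,370),G(507,110)),(B(133,318),G(562,150))])):
    X=[tri([(sc,a),(si,b)]) for a,b in pts]; print(n,np.round(X,1).tolist())
    d=X[0]-X[1]; print("top mid",np.round((X[0]+X[1])/2,1),"yaw",np.arctan2(d[1],d[0]),"w",np.linalg.norm(d))
def rel(R,t):
    c,s=np.cos(R[2]),np.sin(R[2]); d=t[:2]-R[:2]; return c*d[0]+s*d[1],-s*d[0]+c*d[1],t[2]-R[2]
print("tray in rack",rel(R,t))
print("corner in rack", T(rel(R,t),[(65,-75,0)]))
E
python3 fit1.py
```

```text
rack [ 666.001 -340.543   -6.143]
[[1.4, -0.9], [3.3, -0.9], [-2.1, 0.8], [-2.6, 0.1], [-1.1, 0.8], [2.1, -0.6], [-4.3, 1.5], [-2.6, -7.5], [3.9, 0.8]]
tray [ 5.50721e+02 -2.41920e+02  9.00000e-02]
[[-0.0, 0.0], [0.3, 0.1], [-0.1, 0.7], [0.5, -0.3], [0.4, 0.5], [-0.3, -0.9]]
green [[577.9, 327.8, 173.8], [619.2, 312.7, 175.7], [618.3, 314.7, 126.4], [579.9, 326.5, 128.9]]
top mid [598.6 320.2 174.8] yaw 2.7903124651573314 w 43.95126676325012
blue [[438.7, 121.2, 174.0], [477.1, 102.0, 175.6], [478.1, 100.4, 126.5], [440.0, 118.1, 123.3]]
top mid [457.9 111.6 174.8] yaw 2.6781305989498185 w 43.04543664894446
tray in rack (np.float64(-100.41940260283506), np.float64(113.71842131437376), np.float64(6.2337644199484155))
corner in rack [[-39.20382312  35.5989434    0.        ]]
```

```bash
cat > fit2.py <<'E'
from fit1 import *
print("-----")
pan=[(si,D(83,70),118),(si,D(393,97),-118),(sc,S(70,198),-118),(sc,S(652,467),118)]
oth=[rack[i] for i in (2,3,4,5,8)]
def f(v):
    o=oth+[(p,uv,(v[3]+a,-12,275)) for p,uv,a in pan]
    return np.concatenate([(proj(p,T(v,[P]))[0]-uv) for p,uv,P in o])
r=least_squares(f,[666,-340,.14,-65],loss="soft_l1",x_scale=[10,10,.1,10]); R=r.x
print(np.round(R,3)); print(np.round(r.fun.reshape(-1,2),1).tolist())
print("tray in rack",rel(R,t)); print("corner",T(rel(R,t),[(65,-75,0)]))
W=lambda P:T(R,[P])
m=[]
for p,n,bx in ((sc,"pics/chk_sc.png",(190,280,180,120,4.4)),(si,"pics/chk_si.png",(265,75,110,140,4.2))):
    pts=[(0,0,24),(0,0,0),(-204,0,24),(0,158,24),(0,158,0),(-65,93,265),(-65,87,237),(-65,77,232),(-65,-12,225),(R[3]+118,-12,275),(R[3]-118,-12,275)]
    q=[proj(p,W(P))[0] for P in pts]+[proj(p,T(t,[P]))[0] for P in ((65,75,26),(65,-75,26),(-65,75,26),(-65,-75,26))]
    crop(p,n,*bx,marks=q)
E
python3 fit2.py
```

```text
rack [ 666.001 -340.543   -6.143]
[[1.4, -0.9], [3.3, -0.9], [-2.1, 0.8], [-2.6, 0.1], [-1.1, 0.8], [2.1, -0.6], [-4.3, 1.5], [-2.6, -7.5], [3.9, 0.8]]
tray [ 5.50721e+02 -2.41920e+02  9.00000e-02]
[[-0.0, 0.0], [0.3, 0.1], [-0.1, 0.7], [0.5, -0.3], [0.4, 0.5], [-0.3, -0.9]]
green [[577.9, 327.8, 173.8], [619.2, 312.7, 175.7], [618.3, 314.7, 126.4], [579.9, 326.5, 128.9]]
top mid [598.6 320.2 174.8] yaw 2.7903124651573314 w 43.95126676325012
blue [[438.7, 121.2, 174.0], [477.1, 102.0, 175.6], [478.1, 100.4, 126.5], [440.0, 118.1, 123.3]]
top mid [457.9 111.6 174.8] yaw 2.6781305989498185 w 43.04543664894446
tray in rack (np.float64(-100.41940260283506), np.float64(113.71842131437376), np.float64(6.2337644199484155))
corner in rack [[-39.20382312  35.5989434    0.        ]]
-----
[ 6.56348e+02 -3.46115e+02  9.40000e-02 -6.85290e+01]
[[0.8, 1.9], [0.6, -0.3], [0.1, 0.1], [0.1, 0.7], [0.3, 0.3], [-0.2, -1.9], [1.0, -0.5], [0.6, 0.6], [-0.0, -2.1]]
tray in rack (np.float64(-95.35911228889044), np.float64(113.6674427114946), np.float64(-0.0038655240778830563))
corner [[-30.6495115   38.41674461   0.        ]]
```

```bash
python3 -c "
import cv2,numpy as np
a=cv2.imread('pics/chk_sc.png');b=cv2.imread('pics/chk_si.png');b=cv2.resize(b,None,fx=.9,fy=.9);a=cv2.resize(a,None,fx=.48,fy=.48)
o=np.zeros((530,800,3),np.uint8);o[:a.shape[0],:a.shape[1]]=a;o[:b.shape[0],384:384+b.shape[1]]=b;cv2.imwrite('pics/chk1.png',o)"
```

```text
(no output)
```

View pics/chk1.png

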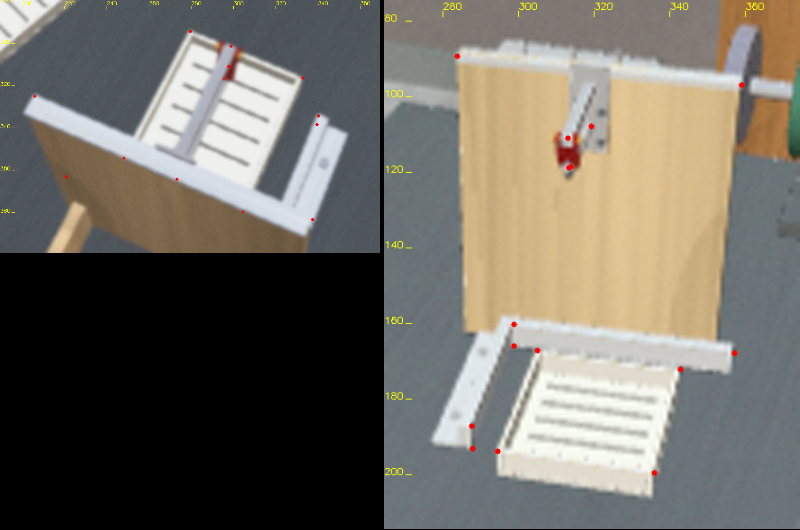

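View pics/chk_sc.png

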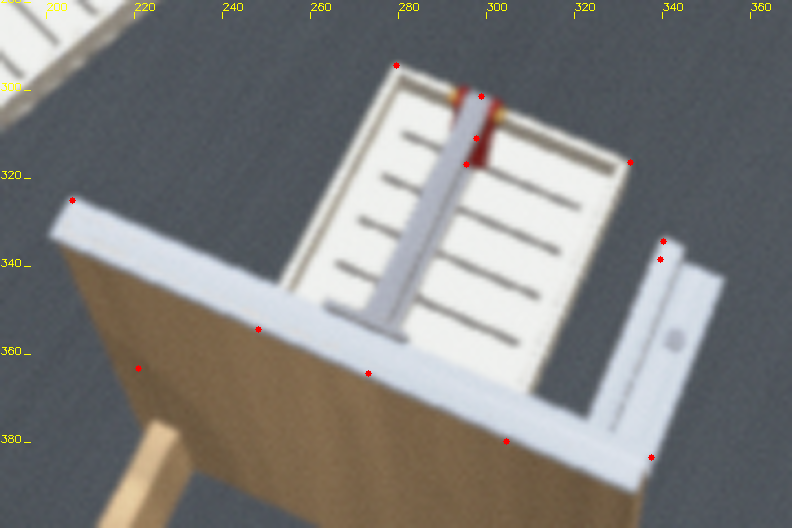

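```bash
cat > mv.py <<'E'
import sys,numpy as np
from cell import env
def go(tgt,yaw=None,step=45,grip=95,quiet=False):
    s=env.state(); p=np.array(s["eef_pos"]); y=s["tcp_rot"][2]
    tgt=np.array([p[i] if tgt[i] is None else tgt[i] for i in range(3)],float)
    yaw=y if yaw is None else yaw
    d=(yaw-y+np.pi)%(2*np.pi)-np.pi
    n=max(int(np.ceil(np.linalg.norm(tgt-p)/step)),int(np.ceil(abs(d)/.14)),1)
    print("pos",np.round(p,1),"rot",np.round(s["tcp_rot"],3),"F",np.round(s["ft_force"],1),"open",round(s["opening"]*95.1,1),"t",round(s["t"],2),"rows",n)
    out=[]
    for i in range(n):
        w=(tgt-p)/n; a=y+d*i/n
        out.append("%.0f %.0f %.0f %.2f %g"%(w[0]*np.cos(a)+w[1]*np.sin(a),w[0]*np.sin(a)-w[1]*np.cos(a),-w[2],-d/n,grip) if step>5 else "%.1f %.1f %.1f %.3f %g"%(w[0]*np.cos(a)+w[1]*np.sin(a),w[0]*np.sin(a)-w[1]*np.cos(a),-w[2],-d/n,grip))
    for i in range(0,n,8): print("; ".join(out[i:i+8]))
E
python3 - <<'E'
from h import *; import pickle
sc=pickle.load(open("scene.pkl","rb")); si=pickle.load(open("side.pkl","rb"))
for n,uv,z in (("tray2",(197,268),13),("brushL",(352,243),28),("brushR",(435,270),28),("beaker",(421,228),0),("pot",(455,340),0)): print(n,onz(sc,uv,z).round())
print(proj(sc,[0,0,0]))
from mv import go
go((400,400,280),2.2)
E
```

```text
tray2 [ 270. -206.   13.]
brushL [562.  27.  28.]
brushR [764.  56.  28.]
beaker [690. 168.   0.]
pot [865. -68.   0.]
[[163.16081448 168.92708502]]
pos [141.7 608.7 182.6] rot [3.142 0.    2.913] F [-0.4 -0.1 -0.2] open 94.8 t 1.05 rows 8
-37 -18 -12 0.09 95; -39 -15 -12 0.09 95; -40 -11 -12 0.09 95; -41 -8 -12 0.09 95; -41 -4 -12 0.09 95; -42 -0 -12 0.09 95; -41 3 -12 0.09 95; -41 7 -12 0.09 95
```

send_rows:
  plan: "-37 -18 -12 0.09 95; -39 -15 -12 0.09 95; -40 -11 -12 0.09 95; -41 -8 -12 0.09 95; -41 -4 -12 0.09 95; -42 0 -12 0.09 95; -41 3 -12 0.09 95; -41 7 -12 0.09 95"

```text
t: 1.85
eef_pos: [401.7, 390.7, 280.4]
tcp_rot: [-3.14, 0.001, 2.174]
ft_force: [-0.4, 0.7, 0.4]
opening: 0.997
```

```bash
python3 -c "
from mv import go
go((541,-128,280),1.665)"
```

```text
pos [401.7 390.7 280.4] rot [-3.140e+00  1.000e-03  2.174e+00] F [-0.4  0.7  0.4] open 94.8 t 1.85 rows 12
-42 -15 0 0.04 95; -43 -13 0 0.04 95; -43 -11 0 0.04 95; -44 -9 0 0.04 95; -44 -8 0 0.04 95; -44 -6 0 0.04 95; -45 -4 0 0.04 95; -45 -2 0 0.04 95
-45 -0 0 0.04 95; -45 2 0 0.04 95; -45 4 0 0.04 95; -44 6 0 0.04 95
```

send_rows:
  plan: "-42 -15 0 0.04 95; -43 -13 0 0.04 95; -43 -11 0 0.04 95; -44 -9 0 0.04 95; -44 -8 0 0.04 95; -44 -6 0 0.04 95; -45 -4 0 0.04 95; -45 -2 0 0.04 95"

```text
t: 2.65
eef_pos: [499.4, 31.9, 283.1]
tcp_rot: [3.137, 0.001, 1.838]
ft_force: [1.6, 0.2, 0.0]
opening: 0.998
```

send_rows:
  plan: "-45 0 0 0.04 95; -45 2 0 0.04 95; -45 4 0 0.04 95; -44 6 0 0.04 95; 0 0 0 0 95"

```text
t: 3.15
eef_pos: [548.8, -153.6, 283.6]
tcp_rot: [3.135, 0.001, 1.665]
ft_force: [-1.4, 0.8, -0.4]
opening: 0.999
```

```bash
python3 -c "
from mv import go
from cell import eyes
from h import *
go((541,-128,60),1.665)
p=eyes.read_camera('wrist'); cv2.imwrite('pics/w1.png',p['image'][:,:,::-1])
"
```

```text
pos [ 548.8 -153.6  283.6] rot [3.135e+00 1.000e-03 1.665e+00] F [-1.4  0.8 -0.4] open 95.0 t 3.15 rows 6
4 -1 37 0.00 95; 4 -1 37 0.00 95; 4 -1 37 0.00 95; 4 -1 37 0.00 95; 4 -1 37 0.00 95; 4 -1 37 0.00 95
```

View pics/w1.png

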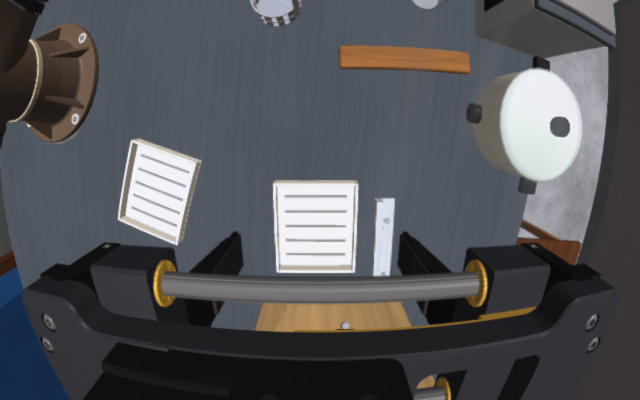

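```bash
python3 -c "
from cell import eyes
from h import *
import pickle
p=eyes.read_camera('wrist'); p['fish']=1; pickle.dump(p,open('w1.pkl','wb'))
crop(p,'pics/w1c.png',260,170,150,115,5.2)
"
```

```text
(no output)
```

View pics/w1c.png

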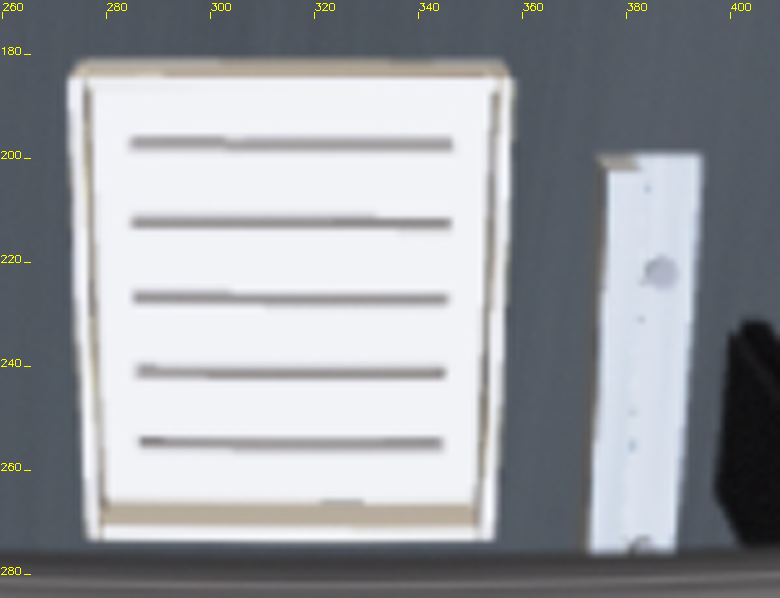

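```bash
python3 -c "
from h import *
import pickle
p=pickle.load(open('w1.pkl','rb'))
C=lambda a,b:(260+a/5.2-.5,170+b/5.2-.5)
X=[onz(p,C(*q),26) for q in ((68,78),(515,78),(495,540),(88,540))]
F=[onz(p,C(*q),24) for q in ((605,167),(588,552))]
print(np.round(X,1));print(np.round(F,1))
a=lambda u,v:np.arctan2(v[1]-u[1],v[0]-u[0])
print(a(X[0],X[1]),a(X[3],X[2]),a(X[3],X[0])-np.pi/2,a(X[2],X[1])-np.pi/2,'fence',a(F[1],F[0])-np.pi/2)
print([np.linalg.norm(X[i]-X[i-1]) for i in range(4)], np.mean(X,0))
"
```

```text
[[ 479.1 -174.    26. ]
 [ 609.2 -161.8   26. ]
 [ 622.8 -311.2   26. ]
 [ 492.8 -323.4   26. ]]
[[ 640.  -186.3   24. ]
 [ 654.3 -314.4   24. ]]
0.09325886516028963 0.09405787540925388 0.09145053040349826 0.09042961034905295 fence 0.11087508804417179
[np.float64(150.0935962986976), np.float64(130.7242330094011), np.float64(149.9896233750615), np.float64(130.57133571050886)] [ 550.94153119 -242.57856761   26.        ]
```

send_rows:
  plan: "5 -1 40 -0.01 95; 5 -1 45 0 95; 5 -1 45 0 95; 5 -1 45 0 95; 5 -1 45 0 95; 4 -1 30 0 95; 0 0 0 0 95"

```text
t: 3.95
eef_pos: [541.0, -112.2, 30.4]
tcp_rot: [3.127, 0.003, 1.691]
ft_force: [0.2, 0.4, 0.5]
opening: 0.996
```

```bash
python3 -c "
from mv import go
go((541,-128,8),1.672)"
```

```text
pos [ 541.  -112.2   30.4] rot [3.127e+00 3.000e-03 1.691e+00] F [0.2 0.4 0.5] open 94.7 t 3.95 rows 1
-16 -2 22 0.02 95
```

send_rows:
  plan: "0 -2 22 0.02 95; 0 0 0 0 95; -5 0 0 0 95; -5 0 0 0 95; -5 0 0 0 95"

```text
t: 4.45
eef_pos: [544.3, -126.1, 15.7]
tcp_rot: [3.12, 0.006, 1.677]
ft_force: [1.0, -0.3, -0.7]
opening: 0.999
```

```bash
python3 -c "
from mv import go
go((None,-146,8),1.672)
from cell import eyes
from h import *
p=eyes.read_camera('side'); crop(p,'pics/s2.png',250,75,190,140,4.2)
"
```

```text
pos [ 544.3 -126.1   15.7] rot [3.12  0.006 1.677] F [ 1.  -0.3 -0.7] open 95.0 t 4.45 rows 1
-20 -2 8 0.00 95
```

View pics/s2.png

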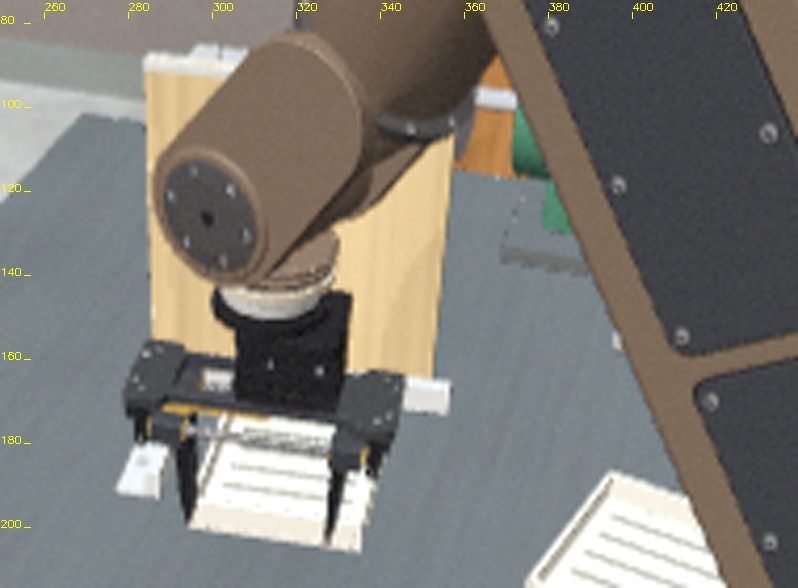

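send_rows:
  plan: "-8 -4 4 0 95; -8 -2 4 0 95; -6 0 0 0 95; -6 0 0 0 95"

```text
t: 4.9
eef_pos: [541.7, -158.4, 8.3]
tcp_rot: [3.118, 0.007, 1.676]
ft_force: [1.1, 0.2, 0.3]
opening: 1.001
```

send_rows:
  plan: "-6 0 0 0 95; -6 0 0 0 95; -6 0 0 0 95; -6 0 0 0 95"

```text
t: 5.3
eef_pos: [544.4, -184.7, 8.3]
tcp_rot: [3.118, 0.007, 1.676]
ft_force: [-0.4, -0.2, 1.1]
opening: 1.0
```

send_rows:
  plan: "-4 0 0 0 95; -3 0 0 0 95"

```text
t: 5.5
eef_pos: [545.3, -192.7, 8.3]
tcp_rot: [3.118, 0.007, 1.675]
ft_force: [-0.7, -0.9, -0.1]
opening: 0.999
```

send_rows:
  plan: "-3 0 0 0 95; -3 0 0 0 95"

```text
t: 5.7
eef_pos: [545.9, -199.0, 8.4]
tcp_rot: [3.118, 0.007, 1.675]
ft_force: [1.4, 0.9, 1.3]
opening: 0.998
```

```bash
python3 -c "
from cell import eyes,env
from h import *
p=eyes.read_camera('side'); crop(p,'pics/s3.png',265,140,110,80,6.5)
print(env.state()['eef_pos'],env.state()['ft_force'])
"
```

```text
[ 546.03158566 -199.43715739    8.41268989] [ 0.40812969 -0.4811996  -0.34009045]
```

View pics/s3.png

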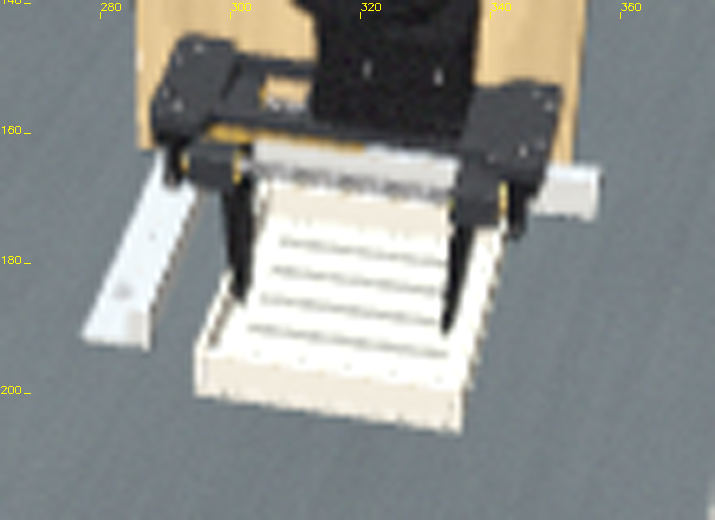

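```bash
python3 -c "
from h import *;import pickle
si=pickle.load(open('side.pkl','rb'))
for c in ((546,-199.4,8.4),(544.3,-126.1,15.7)):
  for s in (-52,52): print(proj(si,np.array(c)+[.995*s,.1*s,0]))
"
```

```text
[[333.502619   197.09601575]]
[[301.30962196 192.7340066 ]]
[[328.04918176 209.80202506]]
[[294.33098342 205.08001027]]
```

send_rows:
  plan: "0 0 -25 0 70; 0 0 -10 0 70; 35 0 0 0 70; 38 0 0 0 70; 0 0 0 0 70"

```text
t: 6.25
eef_pos: [537.3, -125.4, 43.7]
tcp_rot: [3.118, 0.007, 1.673]
ft_force: [-0.3, -0.1, 0.0]
opening: 0.742
```

```bash
python3 -c "
from cell import eyes,env
from h import *
p=eyes.read_camera('side'); s=env.state(); print(s['eef_pos'],s['tcp_rot'],s['opening']*95.1)
c=s['eef_pos'];m=[]
for k in (-1,1):
  for dz in (0,20): m.append(proj(p,c+[.995*k*s['opening']*47,.1*k*47*s['opening'],dz])[0])
print(m);cv2.imwrite('pics/s4raw.png',p['image'][:,:,::-1])
crop(p,'pics/s4.png',265,140,110,80,6.5,m)
"
```

```text
[ 537.91430664 -126.94365283   43.78517137] [3.11682412 0.00788594 1.67262168] 70.36402554382396
[array([324.86385838, 202.05882735]), array([325.10974382, 196.79656784]), array([301.95354323, 198.90699793]), array([301.95671836, 193.65286736])]
```

View pics/s4.png

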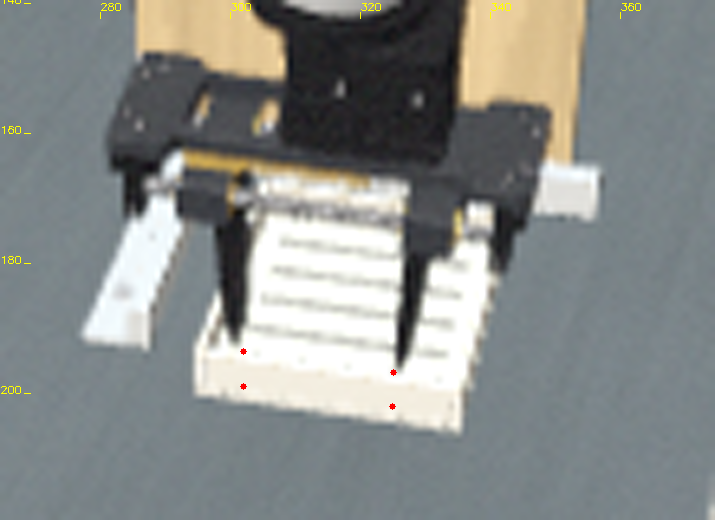

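```bash
python3 -c "
from cell import eyes,env
from h import *
s=env.state();c=s['eef_pos']
p=eyes.read_camera('scene');m=[]
for k in (-1,1):
  for dz in (0,20): m.append(proj(p,c+[.995*k*s['opening']*47,.1*k*47*s['opening'],dz])[0])
print(m)
crop(p,'pics/s5.png',210,230,160,120,5,m)
p=eyes.read_camera('wrist');cv2.imwrite('pics/w5.png',p['image'][:,:,::-1])
"
```

```text
[array([298.2926001, 280.5314539]), array([298.16750193, 276.4411521 ]), array([326.69137989, 291.78071074]), array([326.97503992, 287.79699065])]
```

View pics/s5.png

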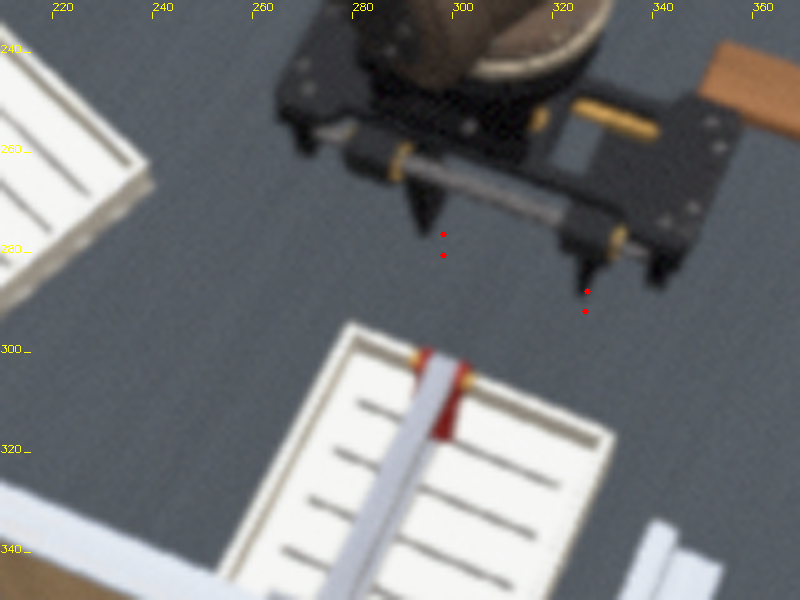

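View pics/w5.png

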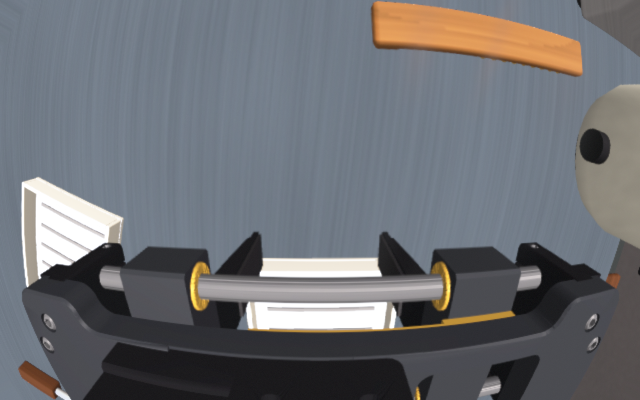

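```bash
python3 -c "
from h import *;import pickle
from cell import env
sc=pickle.load(open('scene.pkl','rb'));si=pickle.load(open('side.pkl','rb'))
print(tri([(sc,(294.2,276.5)),(si,(325.7,196.5))]),tri([(sc,(325.5,288.5)),(si,(300.5,191.5))]))
s=env.state();print(s['eef_pos'],s['joints'],s['tcp_rot'])
"
```

```text
[ 498.96780111 -133.93196572   63.76659984] [ 574.73526165 -127.52347741   68.54879002]
[ 538.41882994 -128.75214738   43.67112144] [-0.35611681  0.56452492  1.88928884  0.00609906  0.66157139 -0.46109843] [3.11640698 0.00818773 1.67091161]
```

send_rows:
  plan: "0 0 0 0 44; 0 0 0 0 44; 0 0 0 0 44"

```text
t: 6.7
eef_pos: [538.8, -131.0, 43.3]
tcp_rot: [3.116, 0.008, 1.669]
ft_force: [0.8, -0.4, 0.0]
opening: 0.539
```

```bash
cat > tips.py <<'E'
from cell import eyes,env
from h import *
import sys
a=eyes.read_camera('scene');b=eyes.read_camera('side');s=env.state()
print(s['eef_pos'],s['tcp_rot'],s['opening']*95.1)
crop(a,'pics/t1.png',240,210,100,100,5.5);crop(b,'pics/t2.png',270,140,90,80,5)
A=cv2.imread('pics/t1.png')[:550,:380];
A=cv2.imread('pics/t1.png');B=cv2.imread('pics/t2.png')
A=A[140:,150:] ;h=max(len(A),len(B));o=np.zeros((h,A.shape[1]+B.shape[1],3),np.uint8);o[:len(A),:A.shape[1]]=A;o[:len(B),A.shape[1]:]=B
cv2.imwrite(sys.argv[1],cv2.resize(o,None,fx=min(1,800/o.shape[1]),fy=min(1,800/o.shape[1])))
print(A.shape,B.shape)
E
python3 tips.py pics/t44.png
```

```text
[ 538.73024562 -130.82667802   43.36682936] [3.11612823 0.00847363 1.66875193] 45.94570387245696
(410, 400, 3) (400, 450, 3)
```

View pics/t1.png

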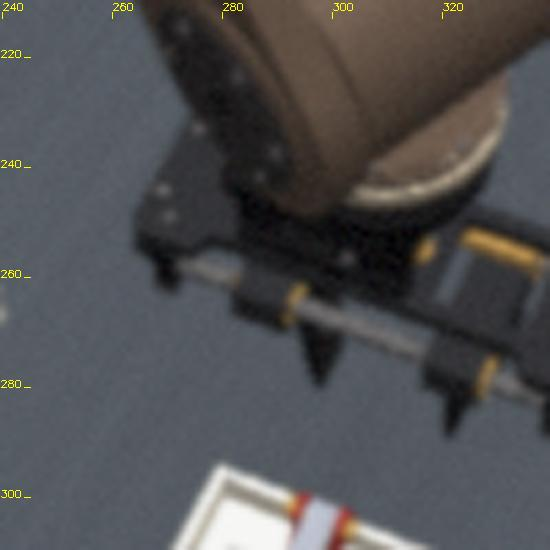

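View pics/t2.png

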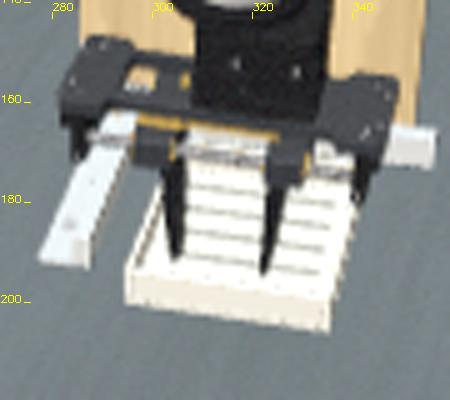

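```bash
python3 -c "
from h import *;import pickle
sc=pickle.load(open('scene.pkl','rb'));si=pickle.load(open('side.pkl','rb'))
print(tri([(sc,(297.7,279.5)),(si,(322.1,194.1))]),tri([(sc,(321.3,288.5)),(si,(304.5,191.1))]))
"
```

```text
[ 510.74285351 -137.78144002   67.00446296] [ 565.38285555 -132.50059129   68.55877565]
```

send_rows:
  plan: "4 2 20 0 90; 0 0 14 0 90; 0 0 8 0 90; 0 0 0 0 90"

```text
t: 7.2
eef_pos: [542.0, -127.8, 0.5]
tcp_rot: [3.115, 0.009, 1.667]
ft_force: [-0.4, -0.1, -0.6]
opening: 0.757
```

send_rows:
  plan: "0 -2 8 0 92; 0 -1 7 0 92; 0 0 0 -0.005 92"

```text
t: 7.5
eef_pos: [539.5, -128.6, -14.9]
tcp_rot: [3.114, 0.01, 1.672]
ft_force: [-0.4, 0.1, 0.5]
opening: 0.959
```

```bash
python3 tips.py pics/t6.png
```

```text
[ 539.95158017 -128.60951391  -14.24982461] [3.11313996 0.01008304 1.67263463] 91.80732874780783
(410, 400, 3) (400, 450, 3)
```

View pics/t2.png

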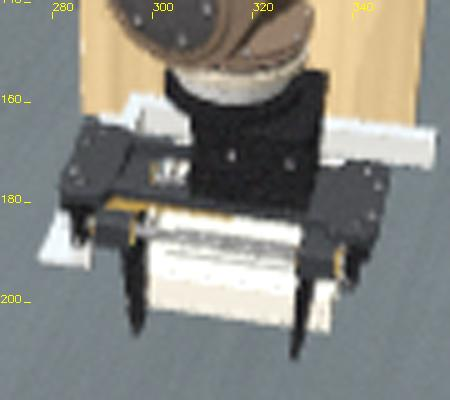

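send_rows:
  plan: "-10 0 0 0 92; -10 0 0 0 92; -6 0 0 0 92; -6 0 0 0 92; -6 0 0 0 92; -6 0 0 0 92"

```text
t: 8.2
eef_pos: [545.0, -176.2, -12.8]
tcp_rot: [3.112, 0.01, 1.673]
ft_force: [0.2, 1.4, -0.3]
opening: 0.97
```

send_rows:
  plan: "-5 0 0 0 92; -5 0 0 0 92; -4 0 0 0 92"

```text
t: 8.5
eef_pos: [546.4, -191.5, -12.8]
tcp_rot: [3.113, 0.01, 1.672]
ft_force: [-0.3, 1.2, -0.1]
opening: 0.967
```

```bash
python3 tips.py pics/t7.png
```

```text
[ 546.58340765 -191.74698208  -12.7408438 ] [3.11212424 0.01044673 1.67180412] 92.0157865183264
(410, 400, 3) (400, 450, 3)
```

View pics/t2.png

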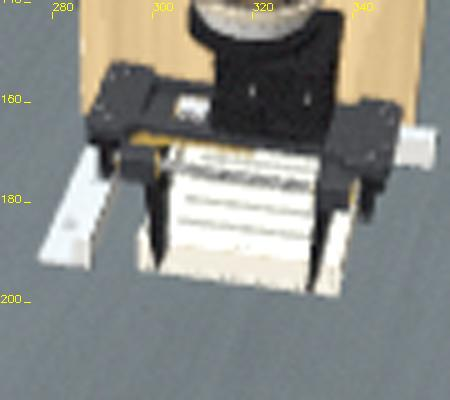

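Pushing works: the front wall now sits at side (297,192) to (338,198). Continue to the back fence, watching the force.

send_rows:
  plan: "-4 0 0 0 92; -3 0 0 0 92"

```text
t: 8.8
eef_pos: [546.2, -195.3, -12.8]
tcp_rot: [3.115, 0.005, 1.672]
ft_force: [5.2, 35.4, 7.5]
opening: 0.967
```

send_rows:
  plan: "-3 0 0 0 92; -3 0 0 0 92"

```text
t: 9.0
eef_pos: [546.1, -194.9, -12.7]
tcp_rot: [3.117, -0.003, 1.672]
ft_force: [2.2, 23.0, 4.9]
opening: 0.965
```

send_rows:
  plan: "8 0 0 0 92; 15 0 -30 0 92; 0 -30 -40 -0.1 92; 0 0 0 0 92"

```text
t: 9.4
eef_pos: [511.6, -173.2, 57.9]
tcp_rot: [3.119, -0.001, 1.778]
ft_force: [0.2, 0.4, -0.2]
opening: 0.969
```

```bash
python3 -c "
from mv import go
go((445,-185,62),3.24,grip=92)"
```

```text
pos [ 511.6 -173.2   57.9] rot [ 3.119e+00 -1.000e-03  1.778e+00] F [ 0.2  0.4 -0.2] open 92.1 t 9.4 rows 11
0 -6 -0 -0.13 92; 1 -6 -0 -0.13 92; 2 -6 -0 -0.13 92; 3 -6 -0 -0.13 92; 3 -5 -0 -0.13 92; 4 -5 -0 -0.13 92; 5 -4 -0 -0.13 92; 5 -4 -0 -0.13 92
5 -3 -0 -0.13 92; 6 -2 -0 -0.13 92; 6 -1 -0 -0.13 92
```

send_rows:
  plan: "0 -6 0 -0.13 92; 1 -6 0 -0.13 92; 2 -6 0 -0.13 92; 3 -6 0 -0.13 92; 3 -5 0 -0.13 92; 4 -5 0 -0.13 92; 5 -4 0 -0.13 92; 5 -4 0 -0.13 92"

```text
t: 10.2
eef_pos: [463.5, -183.6, 55.7]
tcp_rot: [3.132, 0.025, 2.852]
ft_force: [-0.4, -0.2, -0.7]
opening: 0.97
```

send_rows:
  plan: "5 -3 0 -0.13 92; 6 -2 0 -0.13 92; 6 -1 0 -0.13 92; 0 0 0 0 92"

```text
t: 10.6
eef_pos: [445.4, -187.7, 53.7]
tcp_rot: [-3.14, 0.027, -3.025]
ft_force: [-0.2, -0.2, -0.5]
opening: 0.964
```

```bash
python3 -c "
from mv import go
from cell import eyes
from h import *
p=eyes.read_camera('side'); crop(p,'pics/s8.png',250,75,190,140,4.2)
go((458,-275,62),-3.043,grip=92)"
```

```text
pos [ 445.8 -187.8   53.8] rot [-3.14   0.027 -3.029] F [-0.5 -0.2  0.4] open 91.9 t 10.65 rows 2
-1 -44 -4 0.01 92; -1 -44 -4 0.01 92
```

View pics/s8.png

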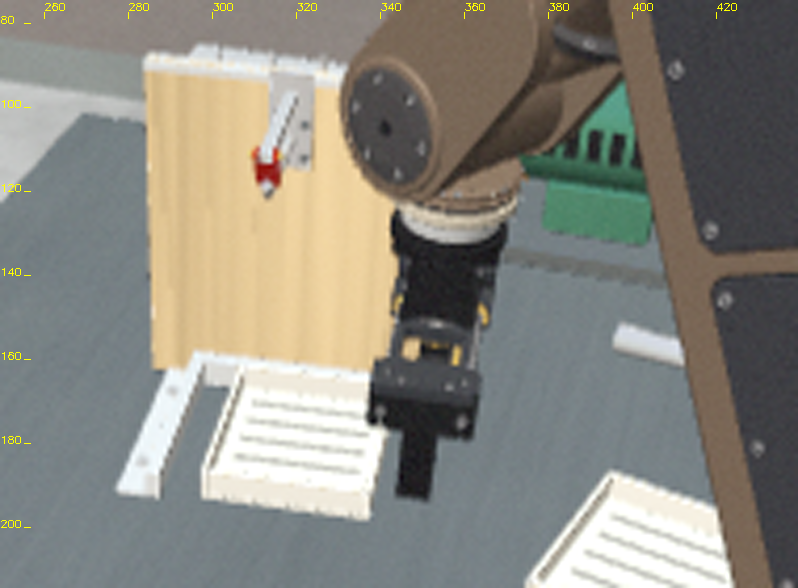

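send_rows:
  plan: "-1 -30 0 0.01 92; -1 -30 0 0 92; 0 -20 0 0 92; 0 0 0 0 92"

```text
t: 11.05
eef_pos: [457.9, -269.7, 53.3]
tcp_rot: [-3.14, 0.027, -3.055]
ft_force: [0.7, -0.7, -1.0]
opening: 0.966
```

```bash
python3 -c "
from mv import go
go((460,-276,-13),-3.043,grip=92)"
```

```text
pos [ 457.9 -269.7   53.3] rot [-3.14   0.027 -3.055] F [ 0.7 -0.7 -1. ] open 91.8 t 11.05 rows 2
-1 -3 33 -0.01 92; -1 -3 33 -0.01 92
```

send_rows:
  plan: "0 -1 33 -0.01 92; 0 -1 25 0 92; 0 0 8 0 92; 0 0 0 0 92"

```text
t: 11.45
eef_pos: [460.4, -270.4, -14.2]
tcp_rot: [-3.14, 0.028, -3.053]
ft_force: [0.1, -0.2, 0.7]
opening: 0.964
```

```bash
python3 tips.py pics/t9.png; python3 -c "
from cell import eyes
from h import *
p=eyes.read_camera('scene'); crop(p,'pics/s9.png',190,230,180,150,4.4)"
```

```text
[ 460.94644605 -270.96221765  -13.0059786 ] [-3.13859264  0.02954851 -3.05192188] 92.21223807273464
(410, 400, 3) (400, 450, 3)
```

View pics/s9.png

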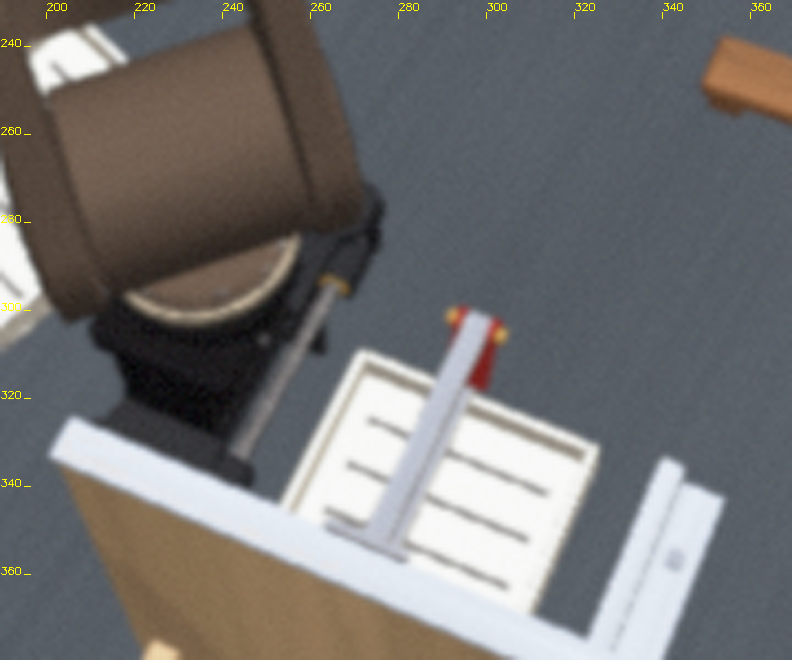

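View pics/t2.png

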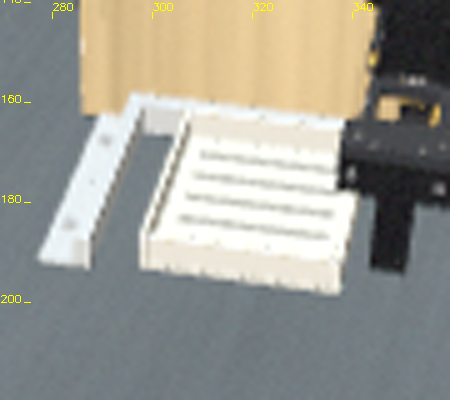

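send_rows:
  plan: "-7 -1 0 -0.01 92; -7 0 0 0 92; -6 0 0 0 92; -6 0 0 0 92; -6 0 0 0 92"

```text
t: 12.1
eef_pos: [496.2, -269.2, -8.7]
tcp_rot: [-3.135, 0.032, -3.041]
ft_force: [-0.9, 0.9, -1.0]
opening: 0.968
```

send_rows:
  plan: "-4 0 2 0 92; -4 0 1 0 92"

```text
t: 12.3
eef_pos: [505.3, -268.2, -11.4]
tcp_rot: [-3.135, 0.032, -3.041]
ft_force: [-2.1, -1.0, 1.8]
opening: 0.967
```

send_rows:
  plan: "-3 0 1 0 92; -3 0 0 0 92"

```text
t: 12.5
eef_pos: [509.3, -267.5, -12.6]
tcp_rot: [-3.137, 0.028, -3.04]
ft_force: [-30.0, -12.8, 13.5]
opening: 0.967
```

send_rows:
  plan: "-3 0 0 0 92; -3 0 0 0 92"

```text
t: 12.7
eef_pos: [508.7, -267.4, -12.7]
tcp_rot: [-3.141, 0.016, -3.039]
ft_force: [-21.9, -8.2, 12.1]
opening: 0.969
```

send_rows:
  plan: "8 0 0 0 92; 15 0 0 0 92; 10 0 -30 0 92; 0 25 -45 0 92; 0 30 -45 0 92; 0 0 0 0 92"

```text
t: 13.3
eef_pos: [466.8, -217.4, 106.5]
tcp_rot: [3.14, 0.015, -3.043]
ft_force: [-0.4, -0.1, -1.1]
opening: 0.971
```

Run:
```python
from cell import eyes,env
from h import *
import pickle
s=env.state();print(s['eef_pos'],s['tcp_rot'])
p=eyes.read_camera('side'); pickle.dump(p,open('side2.pkl','wb'));crop(p,'pics/s10.png',275,150,100,60,7.8)
q=eyes.read_camera('scene'); crop(q,'pics/s11.png',240,290,110,100,5.8)
```

```text
[ 466.76045821 -217.38153591  106.4572174 ] [ 3.14014     0.01506685 -3.04264754]
```

View pics/s10.png

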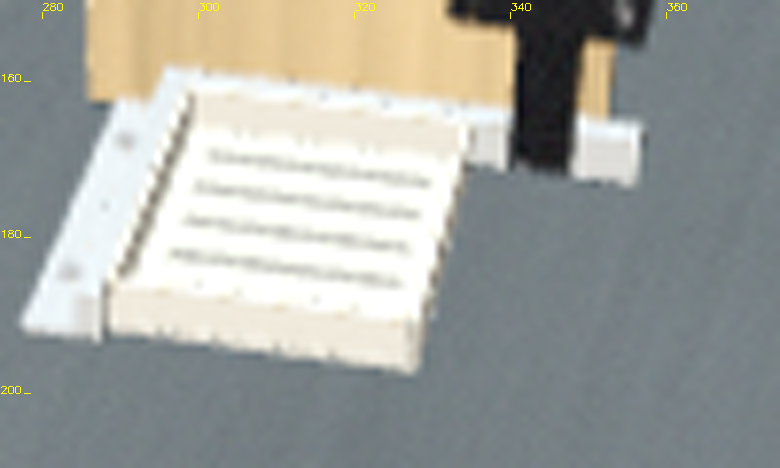

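View pics/s11.png

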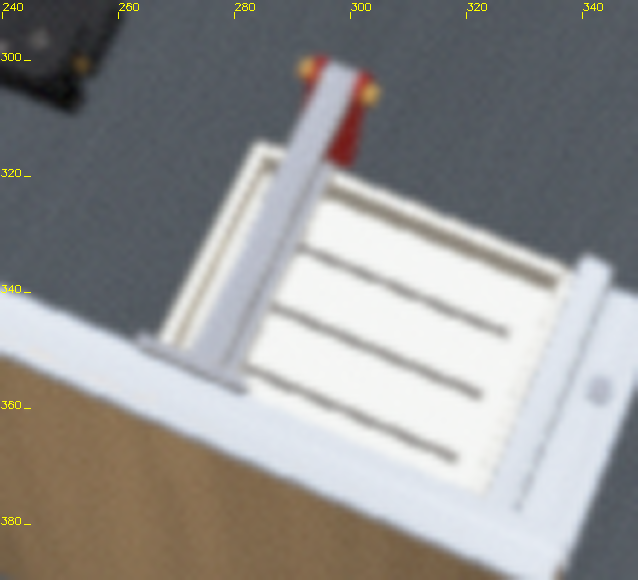

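```bash
python3 -c "
from mv import go
go((555,-172,330),1.672,grip=95)"
```

```text
pos [ 466.  -218.5  102.9] rot [ 3.138  0.012 -3.043] F [-0.3  0.2 -0.1] open 91.9 t 13.4 rows 12
-8 3 -19 0.13 95; -7 4 -19 0.13 95; -7 5 -19 0.13 95; -6 6 -19 0.13 95; -5 7 -19 0.13 95; -4 7 -19 0.13 95; -3 8 -19 0.13 95; -2 8 -19 0.13 95
-1 8 -19 0.13 95; -0 8 -19 0.13 95; 1 8 -19 0.13 95; 2 8 -19 0.13 95
```

send_rows:
  plan: "0 5 -45 0 95; 0 5 -45 0.1 95; 0 5 -45 0.13 95; 0 5 -45 0.13 95; 0 5 -40 0.13 95; 0 8 0 0.13 95; 0 8 0 0.13 95; 0 8 0 0.13 95"

```text
t: 14.2
eef_pos: [479.1, -179.0, 320.2]
tcp_rot: [3.133, -0.01, 2.323]
ft_force: [0.2, -0.2, -0.1]
opening: 1.003
```

```bash
python3 -c "
from mv import go
go((555,-172,325),1.672,grip=95)"
```

```text
pos [ 479.1 -179.   320.2] rot [ 3.133 -0.01   2.323] F [ 0.2 -0.2 -0.1] open 95.4 t 14.2 rows 5
-9 12 -1 0.13 95; -8 13 -1 0.13 95; -6 14 -1 0.13 95; -4 15 -1 0.13 95; -2 15 -1 0.13 95
```

send_rows:
  plan: "-9 12 -1 0.13 95; -8 13 -1 0.13 95; -6 14 -1 0.13 95; -4 15 -1 0.13 95; -2 12 -1 0.13 95; 0 0 0 0 95"

```text
t: 14.8
eef_pos: [557.2, -177.1, 313.4]
tcp_rot: [-3.131, -0.02, 1.64]
ft_force: [-0.1, -1.3, -0.7]
opening: 1.002
```

```bash
python3 -c "
from cell import eyes,env
from h import *
import pickle
s=env.state();print(s['eef_pos'],s['tcp_rot'])
p=eyes.read_camera('wrist'); p['fish']=1; pickle.dump(p,open('w2.pkl','wb'))
crop(p,'pics/w2c.png',240,170,160,120,5)
cv2.imwrite('pics/w2.png',p['image'][:,:,::-1])
"
```

```text
[ 557.18740789 -177.11830097  313.40792689] [-3.13079104 -0.02015487  1.64007832]
```

View pics/w2c.png

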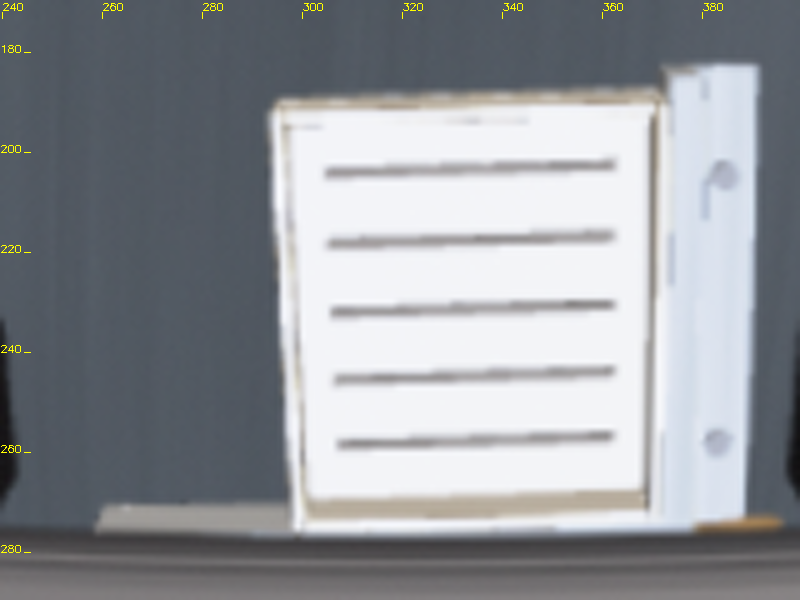

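```bash
python3 -c "
from h import *
import pickle
p=pickle.load(open('w2.pkl','rb'))
C=lambda a,b:(240+a/5-.5,170+b/5-.5)
X=[onz(p,C(*q),26) for q in ((271,113),(666,103),(660,522),(297,532))]
F=[onz(p,C(*q),24) for q in ((670,82),(662,500))]
print(np.round(X,1));print(np.round(F,1))
a=lambda u,v:np.arctan2(v[1]-u[1],v[0]-u[0])
print(a(X[0],X[1]),a(X[3],X[2]),a(X[3],X[0])-np.pi/2,a(X[2],X[1])-np.pi/2,'fence',a(F[1],F[0])-np.pi/2)
print([np.linalg.norm(X[i]-X[i-1]) for i in range(4)], np.mean(X,0))
"
```

```text
[[ 513.  -208.5   26. ]
 [ 640.8 -195.9   26. ]
 [ 656.5 -345.4   26. ]
 [ 528.7 -357.8   26. ]]
[[ 641.8 -189.3   24. ]
 [ 656.5 -337.7   24. ]]
0.09775690327332866 0.09656469588165835 0.10475365035476725 0.1044433278887762 fence 0.0987563986206268
[np.float64(150.12405903134254), np.float64(128.39323625633054), np.float64(150.27676083443987), np.float64(128.3477627141784)] [ 584.74722246 -276.89111809   26.        ]
```

```bash
python3 -c "
from mv import go
go((575,240,320),1.22,grip=95)"
```

```text
pos [ 556.4 -177.1  313.2] rot [-3.13  -0.02   1.644] F [-0.5 -0.  -0. ] open 95.2 t 14.85 rows 10
41 5 -1 0.04 95; 42 3 -1 0.04 95; 42 1 -1 0.04 95; 42 -0 -1 0.04 95; 42 -2 -1 0.04 95; 42 -4 -1 0.04 95; 41 -6 -1 0.04 95; 41 -7 -1 0.04 95
41 -9 -1 0.04 95; 40 -11 -1 0.04 95
```

send_rows:
  plan: "41 5 -1 0.04 95; 42 3 -1 0.04 95; 42 1 -1 0.04 95; 42 0 -1 0.04 95; 42 -2 -1 0.04 95; 42 -4 -1 0.04 95; 41 -6 -1 0.04 95; 41 -7 -1 0.04 95"

```text
t: 15.65
eef_pos: [563.5, 159.8, 320.4]
tcp_rot: [-3.115, -0.015, 1.337]
ft_force: [0.8, -0.9, -0.1]
opening: 0.997
```

send_rows:
  plan: "36 -5 -1 0.04 95; 30 -5 -1 0.04 95; 0 0 0 0 95; 0 0 0 0 95"

```text
t: 16.05
eef_pos: [568.6, 231.1, 320.5]
tcp_rot: [-3.111, -0.011, 1.273]
ft_force: [-0.5, -0.6, 0.2]
opening: 1.0
```

```bash
python3 -c "
from cell import eyes,env
from h import *
import pickle
s=env.state();print(s['eef_pos'],s['tcp_rot'])
p=eyes.read_camera('wrist'); p['fish']=1; pickle.dump(p,open('w3.pkl','wb'))
cv2.imwrite('pics/w3.png',p['image'][:,:,::-1])
print(proj(p,[[598.6,320.2,173]]))
"
```

```text
[568.6317697  231.13754181 320.48093345] [-3.11052944 -0.0111364   1.27310121]
[[326.84451148 108.01359346]]
```

View pics/w3.png

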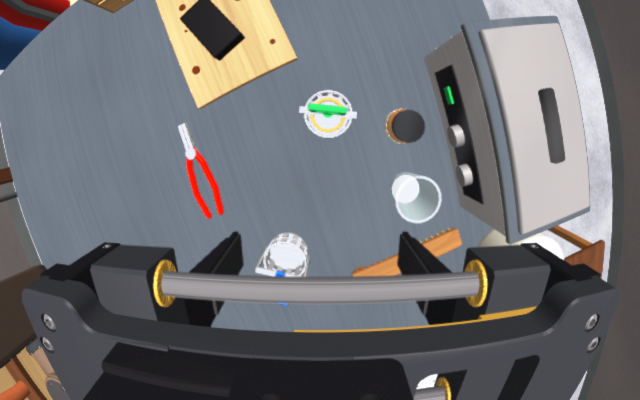

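```bash
python3 -c "
from h import *
import pickle
p=pickle.load(open('w3.pkl','rb'))
crop(p,'pics/w3c.png',290,80,75,65,8)
"
```

```text
(no output)
```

View pics/w3c.png

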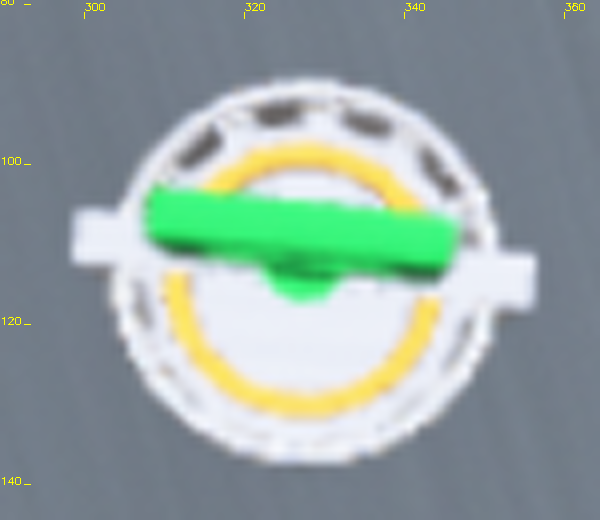

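```bash
python3 -c "
from h import *
import pickle
p=pickle.load(open('w3.pkl','rb'))
C=lambda a,b:(290+a/8-.5,80+b/8-.5)
for z,u,v in ((173,(147,211),(458,242)),(98,(73,237),(537,283))):
  A,B=onz(p,C(*u),z),onz(p,C(*v),z); d=B-A; print((A+B)/2,np.linalg.norm(d),np.arctan2(d[1],d[0]))
from mv import go
go((598,319,320),1.205,grip=95)
"
```

```text
[599.20537631 320.40888495 173.        ] 43.63672327909981 -0.3966076134425039
[599.00181707 320.12624158  98.        ] 79.19539824501625 -0.39543744632340694
pos [568.6 230.9 320.5] rot [-3.11  -0.011  1.272] F [-0.4 -0.8 -0.4] open 95.4 t 16.1 rows 3
31 1 0 0.02 95; 31 0 0 0.02 95; 31 -1 0 0.02 95
```

send_rows:
  plan: "31 1 20 0.03 95; 31 0 30 0.03 95; 25 -1 30 0.03 95; 0 0 0 0 95; 0 0 0 0 95"

```text
t: 16.6
eef_pos: [597.1, 309.4, 239.9]
tcp_rot: [-3.112, -0.009, 1.181]
ft_force: [0.0, -0.1, 0.7]
opening: 0.996
```

```bash
python3 -c "
from mv import go
go((599,320,200),1.175,grip=95)"
```

```text
pos [597.1 309.4 239.9] rot [-3.112 -0.009  1.181] F [ 0.  -0.1  0.7] open 94.7 t 16.6 rows 1
10 -2 40 0.01 95
```

send_rows:
  plan: "6 -1 30 0.005 95; 3 -1 25 0 95; 0 0 0 0 95; 0 0 0 0 95"

```text
t: 17.0
eef_pos: [599.9, 314.2, 190.1]
tcp_rot: [-3.117, -0.013, 1.175]
ft_force: [0.2, -0.9, -0.0]
opening: 0.999
```

```bash
python3 -c "
from mv import go
go((599,320,133),1.175,grip=95)
from cell import eyes
from h import *
p=eyes.read_camera('side'); crop(p,'pics/s12.png',150,210,130,140,4.2)"
```

```text
pos [599.9 314.2 190.1] rot [-3.117 -0.013  1.175] F [ 0.2 -0.9 -0. ] open 95.0 t 17.0 rows 2
3 -2 29 0.00 95; 3 -2 29 0.00 95
```

View pics/s12.png

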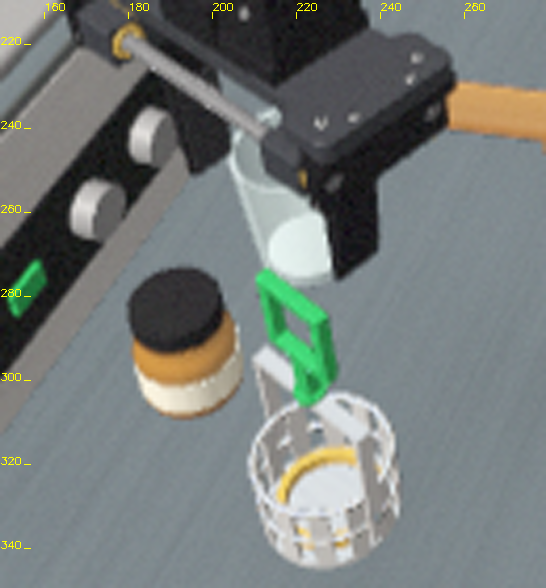

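send_rows:
  plan: "3 -1 28 0 95; 3 -1 25 0 95; 0 0 3 0 95; 0 0 0 0 95"

```text
t: 17.45
eef_pos: [602.9, 320.5, 141.6]
tcp_rot: [-3.126, -0.021, 1.175]
ft_force: [-0.4, -0.2, -0.2]
opening: 0.998
```

```bash
python3 -c "
from mv import go
go((599,320,133),1.175,grip=44)
from cell import eyes
from h import *
p=eyes.read_camera('side'); crop(p,'pics/s13.png',150,230,130,120,4.8)
p=eyes.read_camera('scene'); crop(p,'pics/s14.png',370,60,90,120,4.8)"
```

```text
pos [602.9 320.5 141.6] rot [-3.126 -0.021  1.175] F [-0.4 -0.2 -0.2] open 94.9 t 17.45 rows 1
-2 -3 9 -0.00 44
```

View pics/s13.png

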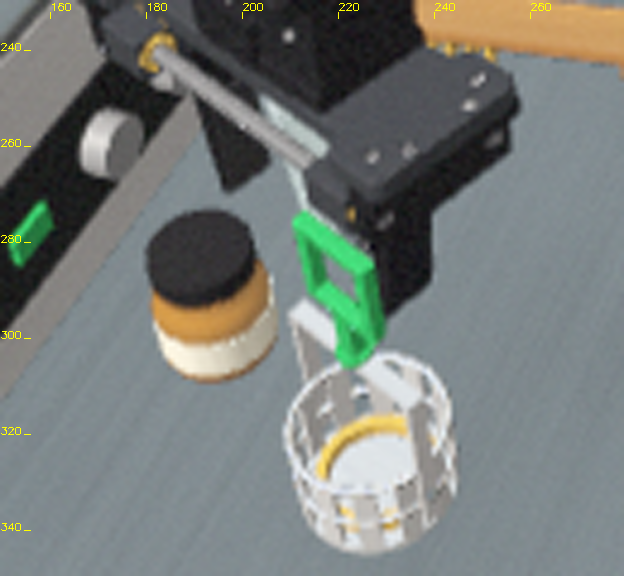

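View pics/s14.png

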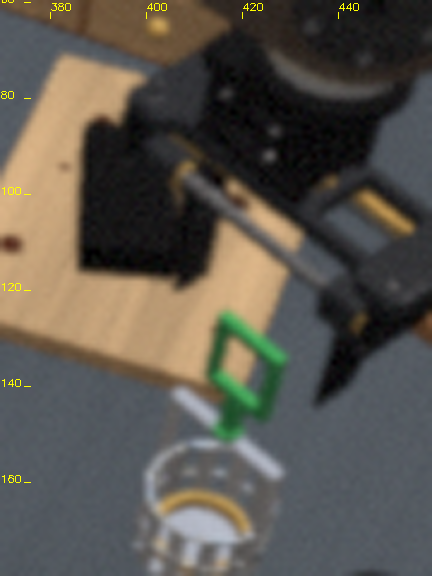

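```bash
python3 -c "
from h import *;import pickle
sc=pickle.load(open('scene.pkl','rb'));si=pickle.load(open('side.pkl','rb'))
for z in (160,165,170):
  c=np.array([602.9,320.5,0])
  for k in (-1,1):
    for w in (-10,0,10):
      P=c+k*47.5*np.array([.923,-.386,0])+w*np.array([.386,.923,0])+[0,0,z]
      print(z,k,w,proj(sc,P).round(1)[0],proj(si,P).round(1)[0])
"
```

```text
160 -1 -10 [406.8 124.7] [238.3 293.2]
160 -1 0 [409.6 122.9] [234.4 296.5]
160 -1 10 [412.5 121.2] [230.5 299.7]
160 1 -10 [434.2 147. ] [206.9 269.1]
160 1 0 [437.  145.2] [203.  271.9]
160 1 10 [439.9 143.3] [199.1 274.8]
165 -1 -10 [407.1 123.3] [238.  291.6]
165 -1 0 [410.  121.5] [234.1 294.8]
165 -1 10 [412.8 119.8] [230.2 298.1]
165 1 -10 [434.6 145.7] [206.6 267.5]
165 1 0 [437.5 143.8] [202.7 270.3]
165 1 10 [440.3 141.9] [198.7 273.2]
170 -1 -10 [407.4 121.9] [237.8 290. ]
170 -1 0 [410.3 120.1] [233.9 293.2]
170 -1 10 [413.1 118.4] [229.9 296.5]
170 1 -10 [435.  144.3] [206.2 265.8]
170 1 0 [437.9 142.4] [202.3 268.7]
170 1 10 [440.7 140.5] [198.3 271.6]
```

send_rows:
  plan: "-2 -4 13 0 95; 0 0 1 0 95; 0 0 0 0 95"

```text
t: 17.85
eef_pos: [599.0, 320.7, 129.5]
tcp_rot: [-3.129, -0.024, 1.175]
ft_force: [0.5, -0.2, -1.0]
opening: 1.001
```

```bash
python3 -c "
from mv import go
go((599,320.3,128),1.175,grip=44)"
```

```text
pos [599.  320.7 129.5] rot [-3.129 -0.024  1.175] F [ 0.5 -0.2 -1. ] open 95.2 t 17.85 rows 1
-0 0 2 -0.00 44
```

Close.

send_rows:
  plan: "0 0 0 0 40; 0 0 0 0 40; 0 0 0 0 40; 0 0 0 0 40; 0 0 0 0 40; 0 0 0 0 40"

```text
t: 18.45
eef_pos: [599.3, 320.8, 130.2]
tcp_rot: [-3.129, -0.024, 1.175]
ft_force: [0.4, 0.2, 0.5]
opening: 0.552
```

```bash
python3 -c "
from mv import go
go((599,320,133),1.175,grip=44)
from cell import eyes
from h import *
p=eyes.read_camera('side'); crop(p,'pics/s15.png',150,230,130,120,4.8)
p=eyes.read_camera('scene'); crop(p,'pics/s16.png',370,60,90,130,4.5)"
```

```text
pos [599.3 320.8 130.2] rot [-3.129 -0.024  1.175] F [0.4 0.2 0.5] open 52.5 t 18.45 rows 1
-1 0 -3 -0.00 44
```

View pics/s15.png

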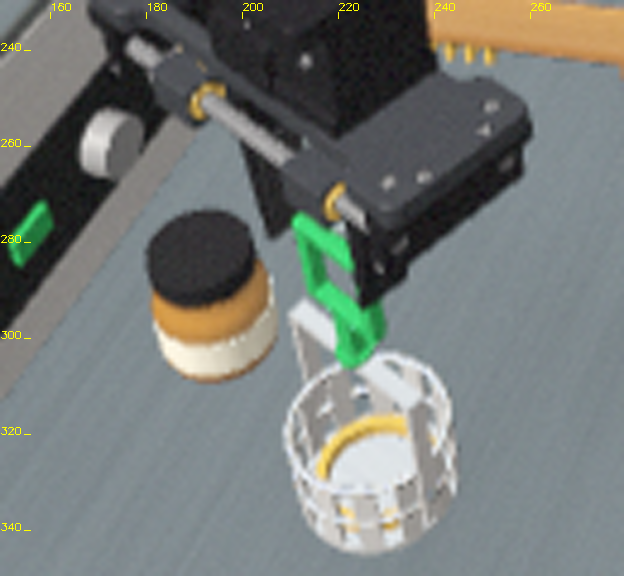

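View pics/s16.png

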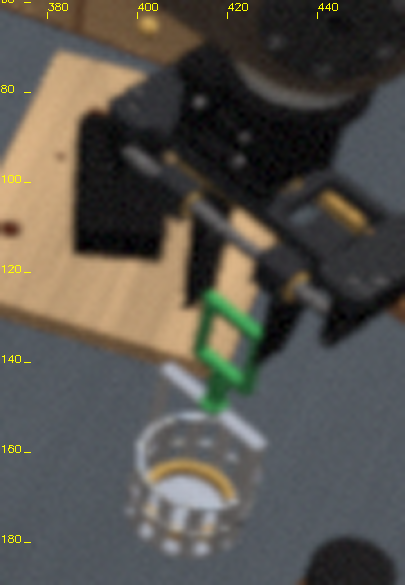

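send_rows:
  plan: "0 0 0 0 38; 0 0 0 0 38; 0 0 0 0 38; 0 0 0 0 38"

```text
t: 18.95
eef_pos: [599.2, 320.9, 130.2]
tcp_rot: [-3.129, -0.024, 1.175]
ft_force: [-0.8, 0.3, -0.5]
opening: 0.46
```

send_rows:
  plan: "0 0 -8 0 38; 0 0 -15 0 38; 0 0 -20 0 38; 0 0 -20 0 38; 0 0 -15 0 38; 0 0 0 0 38"

```text
t: 19.55
eef_pos: [598.6, 318.3, 211.7]
tcp_rot: [-3.127, -0.022, 1.175]
ft_force: [1.0, 0.0, -2.3]
opening: 0.456
```

```bash
python3 -c "
from mv import go
go((574,-170,214),1.67,grip=38,step=30)
from cell import eyes
from h import *
p=eyes.read_camera('side'); crop(p,'pics/s17.png',150,190,140,160,3.7)"
```

```text
pos [598.6 318.3 211.7] rot [-3.127 -0.022  1.175] F [ 1.   0.  -2.3] open 43.4 t 19.55 rows 17
-27 10 -0 -0.03 38; -27 9 -0 -0.03 38; -28 8 -0 -0.03 38; -28 7 -0 -0.03 38; -28 7 -0 -0.03 38; -28 6 -0 -0.03 38; -28 5 -0 -0.03 38; -28 4 -0 -0.03 38
-29 3 -0 -0.03 38; -29 2 -0 -0.03 38; -29 2 -0 -0.03 38; -29 1 -0 -0.03 38; -29 -0 -0 -0.03 38; -29 -1 -0 -0.03 38; -29 -2 -0 -0.03 38; -29 -3 -0 -0.03 38
-29 -3 -0 -0.03 38
```

View pics/s17.png

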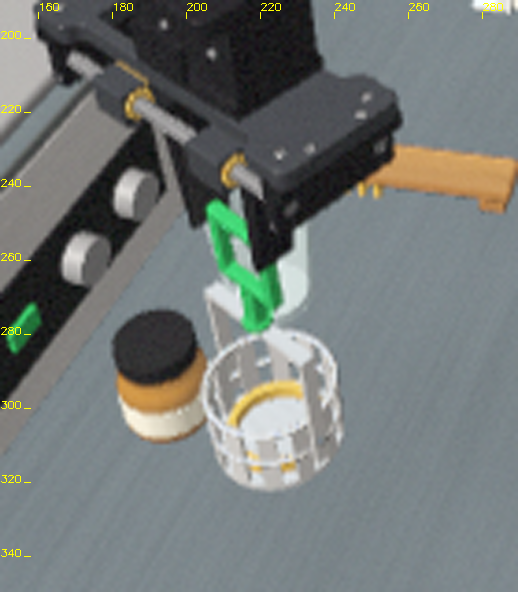

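send_rows:
  plan: "-15 5 0 -0.03 38; -24 9 0 -0.03 38; -27 8 0 -0.03 38; -28 7 0 -0.03 38; -28 7 0 -0.03 38; -28 6 0 -0.03 38; -28 5 0 -0.03 38; -28 4 0 -0.03 38"

```text
t: 20.4
eef_pos: [586.0, 101.1, 196.2]
tcp_rot: [-3.12, -0.021, 1.429]
ft_force: [0.1, 0.4, -1.3]
opening: 0.457
```

send_rows:
  plan: "-29 3 0 -0.03 38; -29 2 0 -0.03 38; -29 2 0 -0.03 38; -29 1 0 -0.03 38; -29 0 0 -0.03 38; -25 0 0 -0.03 38; -20 0 0 -0.03 38"

```text
t: 21.1
eef_pos: [579.2, -97.4, 184.3]
tcp_rot: [-3.115, -0.027, 1.647]
ft_force: [-0.1, 1.6, -2.3]
opening: 0.456
```

```bash
python3 -c "
from mv import go
go((574,-150,208),1.67,grip=38,step=30)"
```

```text
pos [579.2 -97.4 184.3] rot [-3.115 -0.027  1.647] F [-0.1  1.6 -2.3] open 43.3 t 21.1 rows 2
-26 -5 -12 -0.01 38; -26 -5 -12 -0.01 38
```

send_rows:
  plan: "-18 -2 -14 -0.02 38; -18 -2 -12 0 38; 0 0 0 0 38; 0 0 0 0 38"

```text
t: 21.5
eef_pos: [576.9, -137.6, 205.3]
tcp_rot: [-3.109, -0.031, 1.665]
ft_force: [-0.1, 1.4, -1.9]
opening: 0.457
```

```bash
cat > look.py <<'E'
import sys
from mv import go
from cell import eyes,env
from h import *
R=np.array([657,-345.5,.1])
def W(P):
    c,s=np.cos(R[2]),np.sin(R[2]);return np.array([R[0]+c*P[0]-s*P[1],R[1]+s*P[0]+c*P[1],P[2]])
def inv(X):
    c,s=np.cos(R[2]),np.sin(R[2]);d=X[:2]-R[:2];return np.array([c*d[0]+s*d[1],-s*d[0]+c*d[1],X[2]])
if __name__=="__main__":
    n=sys.argv[1]
    s=env.state();print("rack-frame TCP",inv(s['eef_pos']).round(1),"rot",s['tcp_rot'].round(3),"F",s['ft_force'].round(1),"open",s['opening']*95.1,s['t'])
    import pickle
    p=eyes.read_camera('side'); pickle.dump(p,open('ls.pkl','wb')); crop(p,f'pics/{n}a.png',270,75,95,120,5)
    p=eyes.read_camera('scene'); pickle.dump(p,open('lc.pkl','wb')); crop(p,f'pics/{n}b.png',240,230,120,120,5)
    A=cv2.imread(f'pics/{n}a.png');B=cv2.imread(f'pics/{n}b.png')
    o=np.hstack([A,B]);o=cv2.resize(o,None,fx=800/o.shape[1],fy=800/o.shape[1]);cv2.imwrite(f'pics/{n}.png',o)
E
python3 look.py L1
```

```text
rack-frame TCP [-58.9 214.8 205.3] rot [-3.109 -0.031  1.665] F [-0.1  1.4 -1.9] open 43.417144207263334 21.5
```

View pics/L1.png

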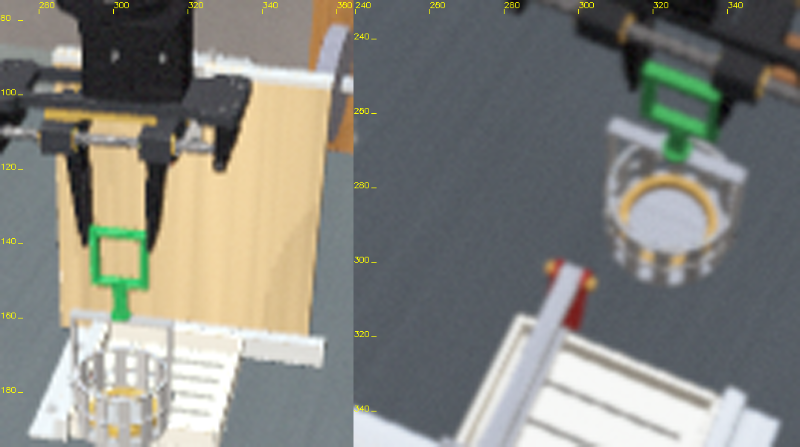

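```bash
python3 -c "
from look import *;import pickle
a=pickle.load(open('ls.pkl','rb'));b=pickle.load(open('lc.pkl','rb'))
X=[tri([(a,(294.2,135.8)),(b,(337.5,253.7))]),tri([(a,(309.3,137.4)),(b,(318.7,246.7))])]
for x in X: print(x.round(1),inv(x).round(1))
print(inv((X[0]+X[1])/2))
d=X[0]-X[1];print(np.linalg.norm(d))
crop(a,'pics/L1z.png',285,120,40,80,7.4)
"
```

```text
[ 596.  -133.8  249.4] [-39.6 216.8 249.4]
[ 556.3 -138.2  249.3] [-79.5 216.3 249.3]
[-59.53914948 216.52875952 249.3848656 ]
39.93509628250769
```

View pics/L1z.png

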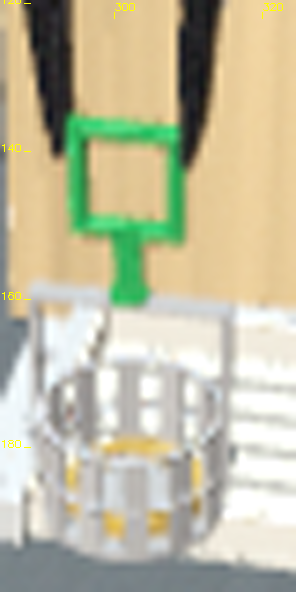

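send_rows:
  plan: "-15 -2 -1 -0.006 38; -18 -2 -1 0 38; -18 -1 -1 0 38; -12 0 -1 0 38; 0 0 0 0 38"

```text
t: 22.1
eef_pos: [578.6, -204.9, 206.5]
tcp_rot: [-3.108, -0.031, 1.675]
ft_force: [-1.2, -0.0, -1.8]
opening: 0.459
```

```bash
python3 look.py L2
```

```text
rack-frame TCP [-64.  147.8 206.5] rot [-3.108 -0.031  1.675] F [-1.2 -0.  -1.8] open 43.64206574242967 22.1
```

View pics/L2.png

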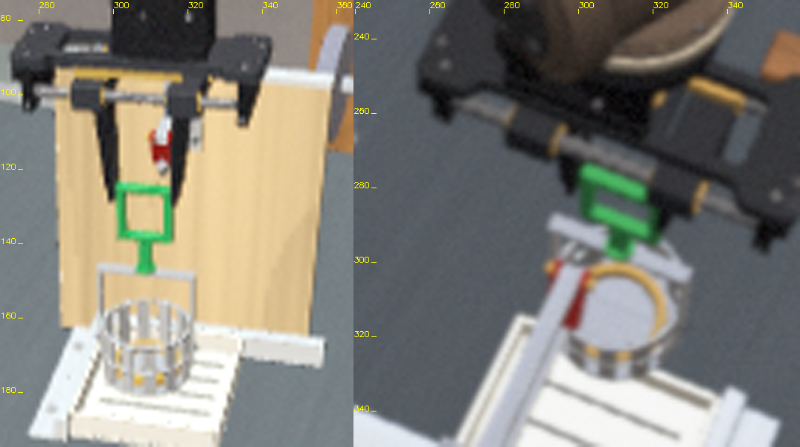

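send_rows:
  plan: "-14 0 0 0 38; -14 -1 0 0 38; -12 0 0 0 38; 0 0 0 0 38"

```text
t: 22.6
eef_pos: [582.0, -245.7, 205.2]
tcp_rot: [-3.108, -0.032, 1.677]
ft_force: [0.3, -0.4, -2.7]
opening: 0.457
```

```bash
python3 look.py L3; python3 -c "
import cv2;a=cv2.imread('pics/L3a.png');b=cv2.imread('pics/L3b.png')
cv2.imwrite('pics/L3a2.png',cv2.resize(a[100:400,100:300],None,fx=1.9,fy=1.9))"
```

```text
rack-frame TCP [-64.7 106.8 205.2] rot [-3.108 -0.032  1.677] F [ 0.3 -0.4 -2.7] open 43.475975151423704 22.6
```

View pics/L3a2.png

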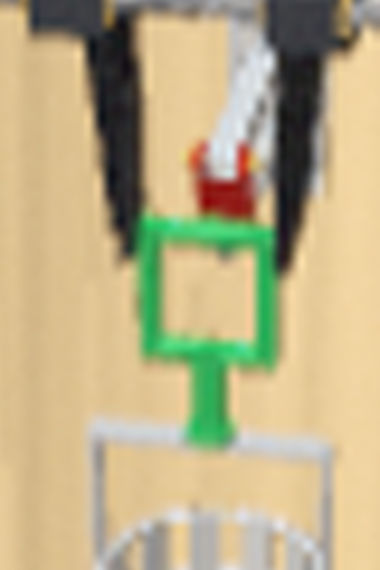

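View pics/L3b.png

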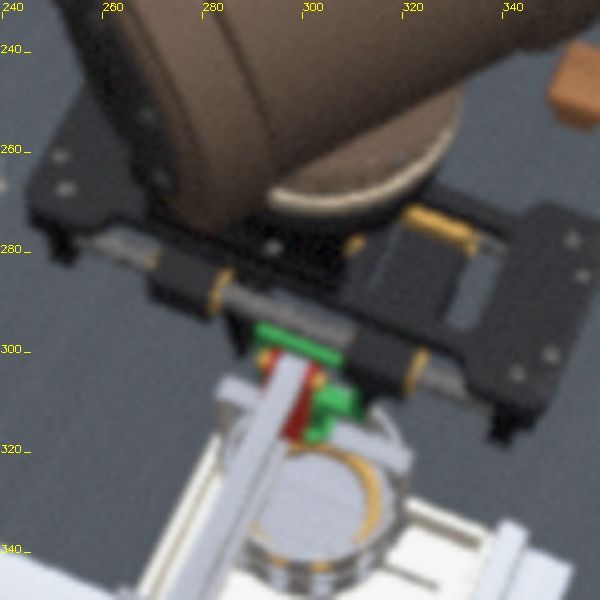

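```bash
python3 -c "
from look import *;import pickle
a=pickle.load(open('ls.pkl','rb'));b=pickle.load(open('lc.pkl','rb'))
for z in (238,240,242,244,247,249,251): print(z,proj(a,W((-65,111,z))).round(1),proj(a,W((-65,105,z))).round(1), proj(b,W((-65,106,z))).round(1))
print('tip',proj(a,W((-65,87,238))),proj(a,W((-65,78,221))),proj(a,W((-65,77,232))))
print('arm',proj(a,W((-65,93,257))),proj(b,W((-65,93,265))))
"
```

```text
238 [[311.7 122.3]] [[312.1 121.3]] [[302.2 301.5]]
240 [[311.7 121.7]] [[312.1 120.7]] [[302.2 301.1]]
242 [[311.7 121.1]] [[312.1 120.1]] [[302.2 300.6]]
244 [[311.7 120.5]] [[312.1 119.5]] [[302.2 300.1]]
247 [[311.8 119.5]] [[312.2 118.6]] [[302.2 299.4]]
249 [[311.8 118.9]] [[312.2 118. ]] [[302.2 298.9]]
251 [[311.8 118.3]] [[312.2 117.3]] [[302.2 298.4]]
tip [[313.29110866 118.51900794]] [[313.76401085 122.2475181 ]] [[313.89726302 118.79209177]]
arm [[313.01420956 113.59162214]] [[299.06299456 301.34561918]]
```

send_rows:
  plan: "-10 0 -1 -0.006 38; -10 0 -0.5 0 38; 0 0 0 0 38"

```text
t: 23.0
eef_pos: [584.4, -265.0, 206.4]
tcp_rot: [-3.108, -0.033, 1.685]
ft_force: [-0.5, 0.2, -1.1]
opening: 0.457
```

```bash
python3 look.py L4; python3 -c "
import cv2;a=cv2.imread('pics/L4a.png');b=cv2.imread('pics/L3b.png')
cv2.imwrite('pics/L4a2.png',cv2.resize(a[100:400,100:300],None,fx=1.9,fy=1.9))"
```

```text
rack-frame TCP [-64.3  87.3 206.4] rot [-3.108 -0.033  1.685] F [-0.5  0.2 -1.1] open 43.46012217247118 23.0
```

View pics/L4a2.png

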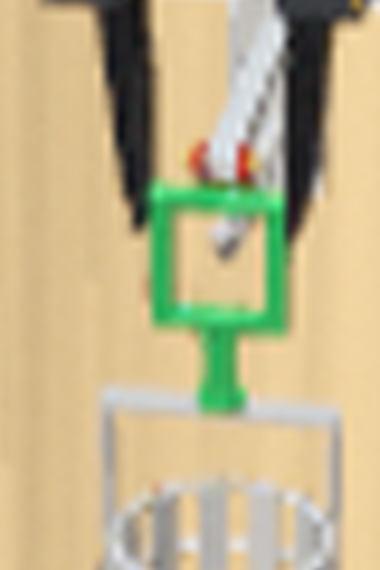

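View pics/L4b.png

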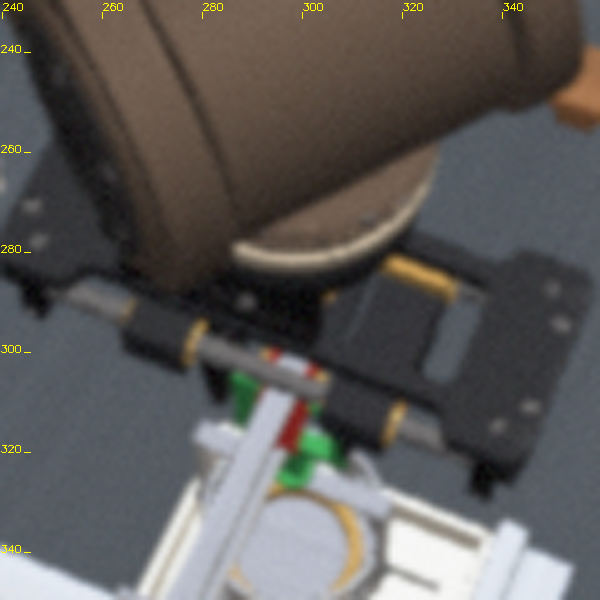

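send_rows:
  plan: "-10 -1 -0.5 0.006 38; -10 -1 -0.5 0.005 38; -10 0 -0.5 0 38; 0 0 0 0 38"

```text
t: 23.5
eef_pos: [585.7, -296.4, 207.1]
tcp_rot: [-3.107, -0.033, 1.674]
ft_force: [-0.6, 0.4, -2.3]
opening: 0.459
```

```bash
python3 look.py L5; python3 -c "
import cv2;a=cv2.imread('pics/L5a.png');b=cv2.imread('pics/L3b.png')
cv2.imwrite('pics/L5a2.png',cv2.resize(a[100:400,100:300],None,fx=1.9,fy=1.9))"
```

```text
rack-frame TCP [-66.1  56.  207.1] rot [-3.107 -0.033  1.674] F [-0.6  0.4 -2.3] open 43.60555786520535 23.5
```

View pics/L5a2.png

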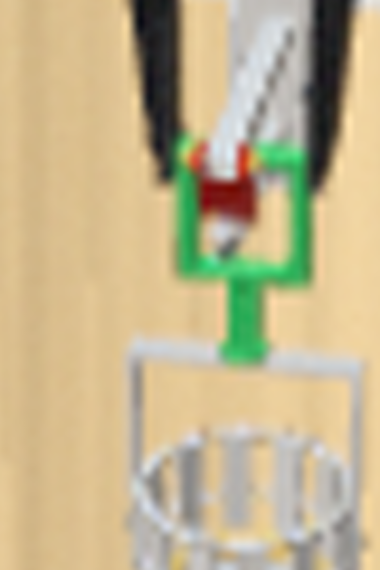

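send_rows:
  plan: "-8 0 0 0 38; -5 1 0 0 38; 0 0 4 0 38; 0 0 4 0 38; 0 0 0 0 38"

```text
t: 24.1
eef_pos: [587.7, -308.3, 197.7]
tcp_rot: [-3.107, -0.034, 1.675]
ft_force: [0.7, 0.8, -2.0]
opening: 0.457
```

```bash
python3 look.py L6; python3 -c "
import cv2;a=cv2.imread('pics/L6a.png')
cv2.imwrite('pics/L6a2.png',cv2.resize(a[100:400,100:300],None,fx=1.9,fy=1.9))"
```

```text
rack-frame TCP [-65.2  43.9 197.7] rot [-3.107 -0.034  1.675] F [ 0.7  0.8 -2. ] open 43.50699704977764 24.1
```

View pics/L6a2.png

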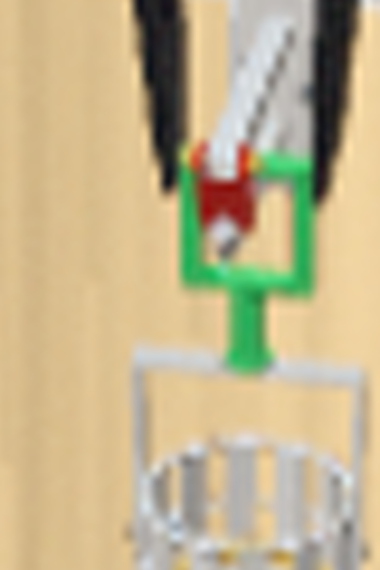

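send_rows:
  plan: "0 0 2.5 0 38; 0 0 2 0 38; 0 0 0 0 38"

```text
t: 24.5
eef_pos: [587.8, -307.8, 193.7]
tcp_rot: [-3.108, -0.033, 1.675]
ft_force: [0.1, 0.5, -0.9]
opening: 0.458
```

send_rows:
  plan: "0 0 1.5 0 38; 0 0 0 0 38"

```text
t: 24.7
eef_pos: [588.0, -307.9, 193.2]
tcp_rot: [-3.109, -0.032, 1.676]
ft_force: [0.0, 1.2, -0.9]
opening: 0.455
```

send_rows:
  plan: "0 0 2 0 38; 0 0 0 0 38"

```text
t: 24.9
eef_pos: [588.2, -308.1, 193.2]
tcp_rot: [-3.11, -0.03, 1.676]
ft_force: [-0.6, -0.1, -0.6]
opening: 0.455
```

send_rows:
  plan: "0 0 0 0 50; 0 0 0 0 50; 0 0 0 0 70; 0 0 0 0 70; 0 0 0 0 70; 0 0 0 0 70"

```text
t: 25.5
eef_pos: [588.4, -308.1, 192.8]
tcp_rot: [-3.111, -0.03, 1.676]
ft_force: [0.1, 0.3, 1.0]
opening: 0.726
```

```bash
python3 look.py L7
```

```text
rack-frame TCP [-64.5  44.  192.8] rot [-3.111 -0.03   1.676] F [0.1 0.3 1. ] open 69.04892368293307 25.5
```

View pics/L7.png

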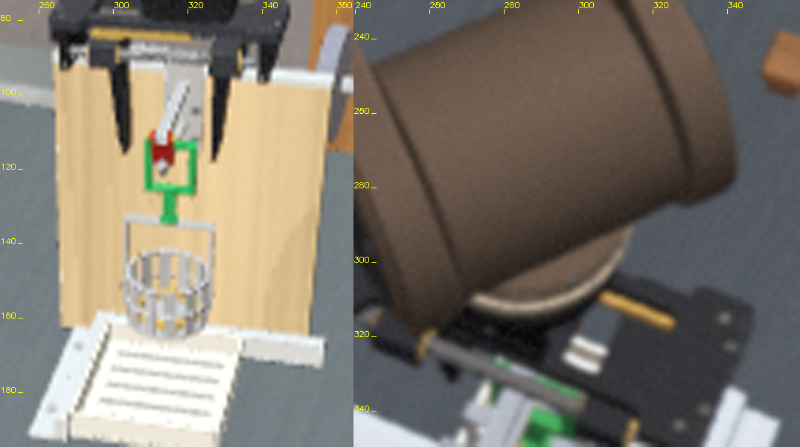

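send_rows:
  plan: "0 0 -10 0 75; 0 0 -25 0 75; 0 0 -40 0 75; 0 0 -40 0 75; 20 0 -40 0 75; 40 0 0 0 75; 45 0 0 0 75; 45 0 0 0 75"

```text
t: 26.4
eef_pos: [577.5, -163.9, 362.6]
tcp_rot: [-3.112, -0.03, 1.669]
ft_force: [1.0, 0.3, -0.2]
opening: 0.791
```

send_rows:
  plan: "45 0 0 0 75; 45 0 0 0 75; 40 0 0 0 75; 0 0 0 0 75; 0 0 0 0 75"

```text
t: 26.9
eef_pos: [562.4, -24.8, 372.5]
tcp_rot: [-3.119, -0.028, 1.674]
ft_force: [0.1, 0.3, -0.5]
opening: 0.788
```

```bash
python3 look.py L8
python3 - <<'E'
import pickle
from h import *
a=pickle.load(open('ls.pkl','rb'));b=pickle.load(open('lc.pkl','rb'))
crop(b,'pics/L8c.png',230,280,130,110,6)
crop(a,'pics/L8d.png',285,95,55,105,5.5)
cv2.imwrite('pics/L8full.png',b['image'][:,:,::-1])
E
```

```text
rack-frame TCP [-62.1 328.5 372.5] rot [-3.119 -0.028  1.674] F [ 0.1  0.3 -0.5] open 74.9151185628026 26.9
```

View pics/L8c.png

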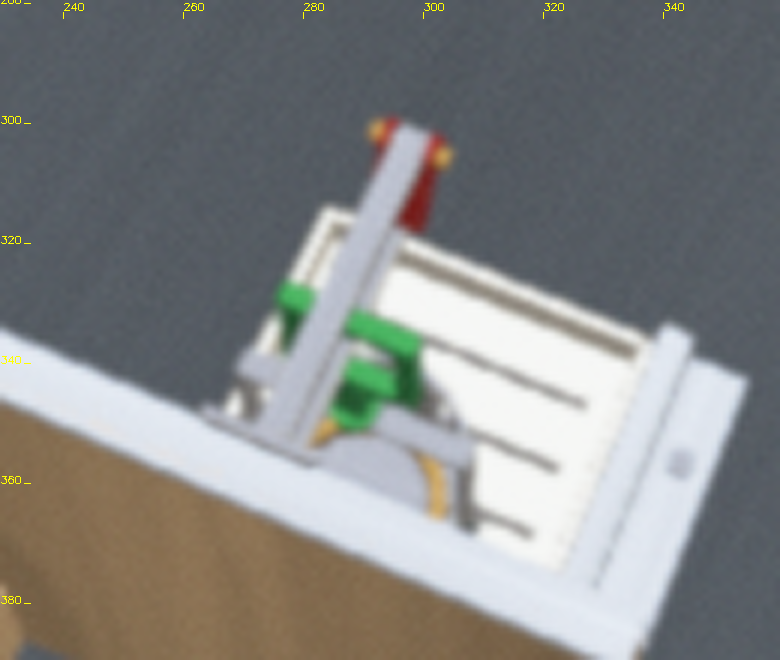

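View pics/L8d.png

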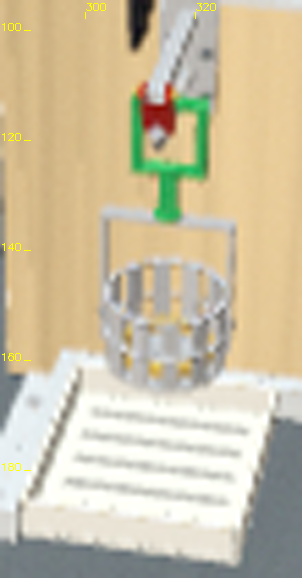

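View pics/L8full.png

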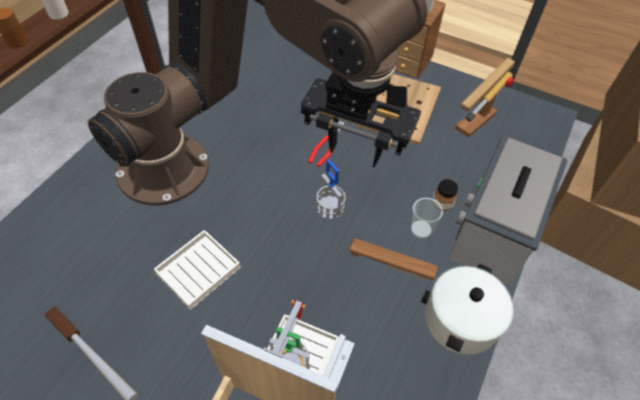

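```bash
python3 -c "
from look import *;import pickle
a=pickle.load(open('ls.pkl','rb'));b=pickle.load(open('lc.pkl','rb'))
X=[tri([(a,(308.7,111.8)),(b,(299.5,337))]),tri([(a,(322.7,112.6)),(b,(276.4,327.3))])]
for x in X: print(inv(x).round(1))
print(inv((X[0]+X[1])/2))
print('peg_seat',proj(a,W((-65,45,236))),proj(b,W((-65,45,236))),proj(b,W((-65,77,232))))
"
```

```text
[-42.7  44.8 236.6]
[-86.   44.  238.6]
[-64.35056225  44.42241203 237.573874  ]
peg_seat [[315.92865221 112.76894807]] [[287.87516385 332.06231811]] [[295.58723984 316.92444685]]
```

```bash
python3 -c "
from cell import job_done
print(job_done())"
```

```text
the job is handed in; nothing more can be done
None
```

The tray is home in the corner and the green basket is hanging on the peg with the bangle in it. I handed the job in at about 27 s of the 72 s allowed; no verdict came back.

**What I did:**
- I pushed the far tray against the back fence with the open fingers, then against the side fence.
- I pinched the green basket by its eye and threaded it over the peg tip and under the upper arm. I seated it, let go and withdrew the arm clear of everything.

**Last checks:**
- **Tray:** after the pushes, the wrist picture put its turn at about 0.10 rad against 0.099 rad for the fence. It showed no visible gap at either fence, to about 1 mm. The final scene picture still shows it flush.
- **Basket eye:** it triangulates to rack x -64, y 44, with its top at z 238 mm. The exact height for the top would be 236, so this is within measuring error.
- **Keeper and bangle:** the keeper looks shut, at the same pixels as at the start, and the bangle is in the basket.
- **Bystanders:** the blue basket, brush and beaker look unmoved.

**What disagreed:**
- The visible finger tips sat about 23 mm behind the stated TCP. My first push therefore passed over the tray rim without touching it, and I redid it lower.
- The tool drifted to about 0.03 rad of tilt. I left it, as it did no harm.

I judged that the basket hung still from single pictures, and did not measure its swing.

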